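# Tilt-test resin rock mounts into a row and cull the unpolished ones

### The job

First lower the partly raised green tray flat by its bar, then load every resin block from the blue board onto the tray's loading area behind the white line, side by side so that each has a clear path to the fence. Tilt the tray up by its bar nearly to its end stop, so that the blocks with a polished base slide down into a single row flush along the steel fence, and lower it flat again. Move the blocks that stuck, the unpolished ones, into the red box, leave the row in place along the fence and the tray flat, and do not disturb the flask, the jar or the mortar.

Things in the scene. Friction and masses are not known exactly. Their poses are not given: they have to be found in the camera images.
- mount_a_mid (a point): a square block of cast pale-yellow resin, a dark piece of rock in its top, 30 x 30 mm, 24 mm tall, 30 to 60 g; this point is its centre, z up, x and y square to its sides. Its base is polished (slides on the tray well below 20 degrees) or unpolished (stays put even at full tilt); they look alike, only tilting tells. Begins upright on the blue board. May be absent (None)
- mount_b_mid (a point): a square block of cast pale-yellow resin, a dark piece of rock in its top, 30 x 30 mm, 24 mm tall, 30 to 60 g; this point is its centre, z up, x and y square to its sides. Its base is polished (slides on the tray well below 20 degrees) or unpolished (stays put even at full tilt); they look alike, only tilting tells. Begins upright on the blue board. May be absent (None)
- mount_c_mid (a point): a square block of cast pale-yellow resin, a dark piece of rock in its top, 30 x 30 mm, 24 mm tall, 30 to 60 g; this point is its centre, z up, x and y square to its sides. Its base is polished (slides on the tray well below 20 degrees) or unpolished (stays put even at full tilt); they look alike, only tilting tells. Begins upright on the blue board. May be absent (None)
- mount_d_mid (a point): a square block of cast pale-yellow resin, a dark piece of rock in its top, 30 x 30 mm, 24 mm tall, 30 to 60 g; this point is its centre, z up, x and y square to its sides. Its base is polished (slides on the tray well below 20 degrees) or unpolished (stays put even at full tilt); they look alike, only tilting tells. Begins upright on the blue board. May be absent (None)
- mount_e_mid (a point): a square block of cast pale-yellow resin, a dark piece of rock in its top, 30 x 30 mm, 24 mm tall, 30 to 60 g; this point is its centre, z up, x and y square to its sides. Its base is polished (slides on the tray well below 20 degrees) or unpolished (stays put even at full tilt); they look alike, only tilting tells. Begins upright on the blue board. May be absent (None)
- mount_f_mid (a point): a square block of cast pale-yellow resin, a dark piece of rock in its top, 30 x 30 mm, 24 mm tall, 30 to 60 g; this point is its centre, z up, x and y square to its sides. Its base is polished (slides on the tray well below 20 degrees) or unpolished (stays put even at full tilt); they look alike, only tilting tells. Begins upright on the blue board. May be absent (None)
- supply_board: fixed flat blue board, 220 mm along its x, 200 mm along its y, 5 mm thick; origin at the centre of its underside. The blocks start on it. It stands to one side of the tray, left or right
- regrind_box: fixed open red box for unpolished blocks, 170 x 170 mm outside, 40 mm high, walls 4 mm, floor 4 mm thick; origin at the centre of its underside. It stands on the other side of the tray
- fixture: fixed grey base block under the tilting tray, 30 mm high; origin on the bench exactly below the hinge line, midway along it; its x points from the bar side towards the fence (away from the robot), its y along the fence; the hinge line is 40 mm above the origin
- tray_origin (a point): on the green tray, turning with it: on the hinge line, where the floor's top meets the steel fence's inner face, midway along it. x points to the fence, y along it, z normal to the floor. Floor: x -195 to 0, y -140 to 140 mm; fence 20 mm high along x = 0; side rims 12 mm, near rim (at x = -195, 5 mm thick) 8 mm high. A block flush with the fence has its centre at x = -15 mm
- load_area (a point): middle of the tray's loading area on its floor surface, at x = -125 mm, y = 0 in the tray_origin frame. The loading area lies between the white line, 4 mm wide, painted across the floor at x = -72 mm, and the near rim at x = -195; it is 280 mm wide (six blocks fit side by side in y, 46 mm apart)
- tray_bar (a point): middle of the tray's black round grip bar, 12 mm in diameter, 110 mm long, parallel to the fence, turning with the tray; at x = -243, z = 12 mm in the tray_origin frame, 43 mm outside the near rim, its middle 52 mm above the bench when the tray is flat. It can be pinched across from above and swung about the hinge line
- fence_tray (a joint): tilt of the tray about its hinge line along the fence's foot, rad: 0 lies flat, growing as the bar is raised, end stop at 0.52 (30 degrees). The hinge is stiff and stays where it is left: about 8 N at the bar to raise it, about 3 N to push it down. Begins partly raised
- flask: bystander: conical glass flask, 82 mm wide, 104 mm tall, loose, beyond the tray; origin at the centre of its underside
- reagent_jar: bystander: amber jar with black cap, 64 mm wide, 100 mm tall, loose, beyond the tray; origin at the centre of its underside
- mortar: bystander: white ceramic mortar bowl, 90 mm wide, 50 mm tall, loose, beyond the tray; origin at the centre of its underside
Mind the look-alikes: they are no part of the job. What is shaped like the part that bears mount_a_mid but purple is not meant. What is shaped like the part that bears mount_f_mid but turquoise is not meant.

How it is judged:
On the way, in this order (a step that is already met when the one before it is completed fails the run):
1. all blocks lie on the flat tray behind the white line (value of joint fence_tray below 0.03 rad and x of mount_a_mid in the frame of tray_origin between -0.197 and -0.08 m and y of mount_a_mid in the frame of tray_origin between -0.14 and 0.14 m and z of mount_a_mid in the frame of tray_origin between 0.004 and 0.022 m and x of mount_b_mid in the frame of tray_origin between -0.197 and -0.08 m and y of mount_b_mid in the frame of tray_origin between -0.14 and 0.14 m and z of mount_b_mid in the frame of tray_origin between 0.004 and 0.022 m and x of mount_c_mid in the frame of tray_origin between -0.197 and -0.08 m and y of mount_c_mid in the frame of tray_origin between -0.14 and 0.14 m and z of mount_c_mid in the frame of tray_origin between 0.004 and 0.022 m and x of mount_d_mid in the frame of tray_origin between -0.197 and -0.08 m and y of mount_d_mid in the frame of tray_origin between -0.14 and 0.14 m and z of mount_d_mid in the frame of tray_origin between 0.004 and 0.022 m and x of mount_e_mid in the frame of tray_origin between -0.197 and -0.08 m and y of mount_e_mid in the frame of tray_origin between -0.14 and 0.14 m and z of mount_e_mid in the frame of tray_origin between 0.004 and 0.022 m and x of mount_f_mid in the frame of tray_origin between -0.197 and -0.08 m and y of mount_f_mid in the frame of tray_origin between -0.14 and 0.14 m and z of mount_f_mid in the frame of tray_origin between 0.004 and 0.022 m), for 0.2 s.
2. the tray is tilted (above 0.42 rad) and all polished blocks lie in one row against the fence (value of joint fence_tray above 0.42 rad and x of mount_a_mid in the frame of tray_origin between -0.019 and 0 m and y of mount_a_mid in the frame of tray_origin between -0.14 and 0.14 m and z of mount_a_mid in the frame of tray_origin between 0.004 and 0.022 m and x of mount_c_mid in the frame of tray_origin between -0.019 and 0 m and y of mount_c_mid in the frame of tray_origin between -0.14 and 0.14 m and z of mount_c_mid in the frame of tray_origin between 0.004 and 0.022 m and x of mount_d_mid in the frame of tray_origin between -0.019 and 0 m and y of mount_d_mid in the frame of tray_origin between -0.14 and 0.14 m and z of mount_d_mid in the frame of tray_origin between 0.004 and 0.022 m and x of mount_f_mid in the frame of tray_origin between -0.019 and 0 m and y of mount_f_mid in the frame of tray_origin between -0.14 and 0.14 m and z of mount_f_mid in the frame of tray_origin between 0.004 and 0.022 m), for 0.2 s.
3. the tray is flat again (value of joint fence_tray below 0.03 rad), for 0.2 s.
At the end, for the whole second after the job is handed in: the tray is flat (within 0.03 rad), every polished block rests on the tray floor flush with the fence (centre within 19 mm of it), every unpolished block is inside the red box (value of joint fence_tray below 0.03 rad and x of mount_a_mid in the frame of tray_origin between -0.019 and 0 m and y of mount_a_mid in the frame of tray_origin between -0.14 and 0.14 m and z of mount_a_mid in the frame of tray_origin between 0.004 and 0.022 m and x of mount_c_mid in the frame of tray_origin between -0.019 and 0 m and y of mount_c_mid in the frame of tray_origin between -0.14 and 0.14 m and z of mount_c_mid in the frame of tray_origin between 0.004 and 0.022 m and x of mount_d_mid in the frame of tray_origin between -0.019 and 0 m and y of mount_d_mid in the frame of tray_origin between -0.14 and 0.14 m and z of mount_d_mid in the frame of tray_origin between 0.004 and 0.022 m and x of mount_f_mid in the frame of tray_origin between -0.019 and 0 m and y of mount_f_mid in the frame of tray_origin between -0.14 and 0.14 m and z of mount_f_mid in the frame of tray_origin between 0.004 and 0.022 m and x of mount_b_mid in the frame of regrind_box between -0.08 and 0.08 m and y of mount_b_mid in the frame of regrind_box between -0.08 and 0.08 m and z of mount_b_mid in the frame of regrind_box between 0.005 and 0.035 m and x of mount_e_mid in the frame of regrind_box between -0.08 and 0.08 m and y of mount_e_mid in the frame of regrind_box between -0.08 and 0.08 m and z of mount_e_mid in the frame of regrind_box between 0.005 and 0.035 m); the robot touches nothing.
It fails at once if the flask is disturbed (moved more than 30 mm) (distance of flask from where it was at the start of the episode above 0.03 m).
It fails at once if the reagent jar is disturbed (moved more than 30 mm) (distance of reagent_jar from where it was at the start of the episode above 0.03 m).
It fails at once if the mortar is disturbed (moved more than 30 mm) (distance of mortar from where it was at the start of the episode above 0.03 m).
Of mount_a, mount_c, mount_d, mount_f only 3 to 4 are there at a start; the rules pass over those that are not, and their reading is None.
Of mount_b, mount_e only 1 to 2 are there at a start; the rules pass over those that are not, and their reading is None.
At some moment in a run one of mount_a, mount_b, mount_c, mount_d, mount_e, mount_f may be knocked a few centimetres aside while the robot is not near it.
Once in a run the grip may slacken for a moment while it holds something.
It also fails if it takes over 210 s, if anything falls off the work surface, if the arm or the gripper's body presses on something with over 40 N, if the wrist force passes 120 N, or if a joint passes its speed limit or range.

### The arm

A 6-joint arm with a two-finger parallel gripper is mounted at the origin on the work surface. World frame = base frame: x ahead of the robot, y to its left, z up, the work surface at z = 0. Lengths are in m, angles in rad, forces in N, time in s.
With the tool pointing down it reaches from about 0.35 to 0.975 m from the base axis. Payload 4.9 kg.
Tool frame: the origin (TCP) lies at the very end of the fingers, on their centre line; the grasp point (between the pads) lies 19 mm behind it (manip.hold_point_z is the distance from the TCP to the grasp point, in m); z points along the fingers, y is the direction in which the jaws open and shut (so a half turn about z gives the same grasp; the last joint's range is limited). The gripper opens to 85 mm and grips with 20 to 120 N. Pads are 22 mm wide; open, the fingers measure 114 mm over their backs; the gripper's body (76 mm by 85 mm) begins 54 mm behind the grasp point. The pads swing forward as they close: fully open they stand 13 mm farther back than shut.
Start: joints at [1.204, 0.053, 1.613, -0, 1.476, -0.119], TCP at [0.153, 0.606, 0.231] pointing down, gripper open.
Joint ranges: [-3.01, 3.01], [-1.01, 2.22], [0.06, 2.58], [-1.02, 4.17], [0.09, 2.62], [-3.14, 3.14]. Speed limits (rad/s): [2.57, 2.57, 3.14, 3.14, 3.14, 3.14].

### API

Orientations are given as a unit quaternion [w, x, y, z].
In Python, from plant import manip gives the robot as it stands. The module is installed in compiled form; this text tells all that it offers.
- The arm moves only by the shell command python3 -m creep 'ROWS'. ROWS is JSON, a list of rows, each a list of 7 numbers: the turn, a rotation vector about the tool's x, y, z in degrees, then the shift along the tool's x, y, z in m, then the opening, from 0 (shut) to 1 (fully open). In form: [[ax, ay, az, tx, ty, tz, jaw], ...]. A call has 1 to 20 rows; each row shifts and turns the commanded pose from where the row before left it, along the tool's axes as they then stand; what a row does not reach is not made up. A row lasts 1/12 s, in which the tool goes at most 41.7 mm and 7.16 degrees, less where a joint would pass 70% of its speed; a pose out of reach is approached as far as the arm can. A call is refused whole if a number of a shift passes 0.0417 or a number of a turn 7.16, either way. A call with a gripper value outside its range is refused whole. The fingers move at their own pace and stop on an object; the grip force is fixed at half the most. Time passes only in rows, so rows that do not move let the fingers close. It gives the time, the measured TCP pose, the force and the opening at its end, in the units of the state.
- manip.state(): the state, without advancing time (a new reading comes with each control period).
- manip.grab_frame(name): name is "side" or "top"; returns the picture (400x640x3 uint8, blue, green, red); there is no depth.
- manip.get_calibration(name): a dict with "fx", "fy", "cx", "cy" (pixels), "xyz" and "attitude" of the camera in the world. Camera axes: x right, y down, z forward; pixel columns grow to the right and rows downward; lengths in m; the calibration is good to about 2 mm. A picture is of the moment at which its call begins. get_calibration takes no time and is no camera call.
- manip.job_done(): hands the job in, once; it reports no verdict.
Trained networks look in the newest picture that a camera, given by its name, has taken for a name from the list of things; names that differ only in an ending like _2 or _b are one class to them, and where a whole thing is asked for, a point or a joint stands for the part that bears it (a point fixed in the world has none). Each returns a list of dicts, best first, with "confidence" (0 to 1); they miss things now and then, are a little off and sometimes report something else, mostly with a low value. They report only what shows in the picture. A call takes as long as a camera call. They do not tell look-alikes from the thing itself.
- manip.cut_out(target, camera): "pixels" (400x640 bool, what is visible of it) and "rect" ([left, top, right, bottom] in pixels, round what is visible of it).
The state is a dict: "time": time; "joint_pos": joint angles; "joint_vel": joint speeds; "joint_efforts": joint torques, N m; "tool_pos": TCP position; "tool_rot": TCP orientation; "contact_force": force on the tool from outside, world axes, zero at the start; "ft_torque": the same for the moment, N m; "gripper_width": opening from 0.0 (shut) to 1.0 (fully open).
Only numpy, scipy, OpenCV 4.12 (cv2) and the standard library are available. Lean on these libraries where they do the work, as an engineer would, in place of code of your own. Each camera call takes 0.05 s, during which the arm holds its last target.

## Working session

There is one attempt and no reset: what is moved stays moved. The work goes in short steps, Python scripts to look and compute and a shell command to move; the robot and the scene stay as the last step left them, time stands still between calls to the robot, and variables do not carry over. Pictures are saved under pics/ and viewed, and the job is handed in when it is done.

```bash
mkdir -p pics; ls; python3 - <<'E'
from plant import manip
import cv2
s=manip.state();print({k:(v if not hasattr(v,'round') else v) for k,v in s.items()})
for c in("side","top"):
    print(c,manip.get_calibration(c)); cv2.imwrite(f"pics/{c}0.png",manip.grab_frame(c))
E
```

```text
pics
{'time': 0.0, 'joint_pos': array([ 1.20400789e+00,  5.33035788e-02,  1.61431546e+00,  1.84453631e-05,
        1.47599784e+00, -1.18969683e-01]), 'joint_vel': array([-0.00205893,  0.0005913 ,  0.00059957,  0.00034857,  0.00037431,
        0.00100843]), 'joint_efforts': array([ 3.70554540e-05, -3.93698466e+01, -3.70163906e+01, -2.08922388e-04,
        7.23955629e-03,  3.35818413e-05]), 'tool_pos': array([0.15305465, 0.60531921, 0.23008323]), 'tool_rot': array([-2.52322719e-04,  1.23593360e-01,  9.92332433e-01, -9.80201019e-04]), 'contact_force': array([-0.08652801,  0.15523166,  0.0367622 ]), 'ft_torque': array([-0.01109153, -0.00942068,  0.06009362]), 'gripper_width': 1.0018985918740233}
side {'fx': 478.0225645327552, 'fy': 478.0225645327552, 'cx': 320.1765748501223, 'cy': 192.42152699855663, 'xyz': array([0.45879834, 0.99098564, 0.93451709]), 'attitude': array([ 0.02936355, -0.06890982,  0.91954079, -0.38579003])}
top {'fx': 368.3436493646063, 'fy': 368.3436493646063, 'cx': 320.1152567995979, 'cy': 194.75282343259184, 'xyz': array([0.50861374, 0.08307105, 1.0674855 ]), 'attitude': array([ 0.03781358, -0.69626742,  0.71512309, -0.04879329])}
```

View pics/top0.png

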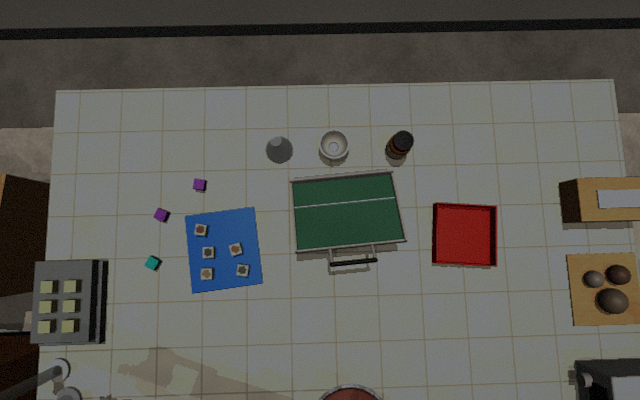

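View pics/side0.png

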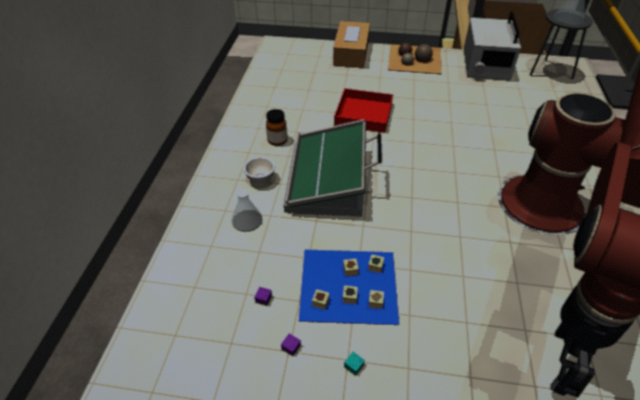

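The top view shows five resin blocks on the blue board at (201,230), (208,253), (235,249), (206,273) and (243,270). The look-alikes are purple at (199,185) and (161,215) and turquoise at (152,263). The yellow squares in the grey rack at (58,307) are background. I'm taking the five on the blue board.

```bash
cat > h.py <<'E'
from plant import manip
import numpy as np, cv2
from scipy.spatial.transform import Rotation as R
from scipy.optimize import least_squares
def cam(c):
    k=manip.get_calibration(c); q=k["attitude"]
    return k, R.from_quat([q[1],q[2],q[3],q[0]]).as_matrix(), np.array(k["xyz"])
def ray(c,uv):
    k,M,o=cam(c); uv=np.atleast_2d(uv)
    d=np.c_[(uv[:,0]-k["cx"])/k["fx"],(uv[:,1]-k["cy"])/k["fy"],np.ones(len(uv))]
    return o,d@M.T
def toz(c,uv,z):
    o,d=ray(c,uv); return o+d*((z-o[2])/d[:,2])[:,None]
def proj(c,P):
    k,M,o=cam(c); p=(np.atleast_2d(P)-o)@M
    return np.c_[k["fx"]*p[:,0]/p[:,2]+k["cx"],k["fy"]*p[:,1]/p[:,2]+k["cy"]]
def tri(a,b):  # a: side px, b: top px
    oa,da=ray("side",a);ob,db=ray("top",b);out=[]
    for x,y in zip(da,db):
        A=sum(np.eye(3)-np.outer(v,v)/(v@v) for v in(x,y))
        B=sum((np.eye(3)-np.outer(v,v)/(v@v))@o for v,o in((x,oa),(y,ob)))
        out.append(np.linalg.solve(A,B))
    return np.array(out)
def st():
    s=manip.state(); q=s["tool_rot"]; M=R.from_quat([q[1],q[2],q[3],q[0]]).as_matrix()
    return s,M
def show(n,c,img=None,crop=None,sc=1):
    im=manip.grab_frame(c) if img is None else img
    if crop: im=im[crop[1]:crop[3],crop[0]:crop[2]]
    cv2.imwrite("pics/"+n+".png",cv2.resize(im,None,fx=sc,fy=sc,interpolation=cv2.INTER_CUBIC))
E
python3 - <<'E'
from h import *
ims={c:manip.grab_frame(c) for c in("top","side")}
show("tc","top",ims["top"],(140,160,300,310),4)
for c in ims:
  for t in("mount_a_mid","tray_origin","supply_board","regrind_box","tray_bar","fixture"):
    for r in manip.cut_out(t,c):
        m=r["pixels"]; ys,xs=np.nonzero(m)
        if r["confidence"]<0.3: continue
        rr=cv2.minAreaRect(np.c_[xs,ys].astype(np.float32))
        print(c,t,round(r["confidence"],2),r["rect"],m.sum(),xs.mean().round(1),ys.mean().round(1),np.round(cv2.boxPoints(rr)).astype(int).tolist())
E
```

```text
top mount_a_mid 0.71 [236.8, 261.6, 250.9, 275.9] 145 243.1 269.4 [[237, 264], [249, 264], [249, 275], [237, 275]]
top mount_a_mid 0.56 [193.5, 181.3, 205.6, 190.4] 150 200.2 184.2 [[193, 179], [207, 179], [207, 190], [193, 190]]
top mount_a_mid 0.49 [231.4, 241.6, 240.6, 253.9] 126 236.9 248.5 [[229, 245], [240, 242], [244, 252], [233, 256]]
top mount_a_mid 0.47 [193.5, 225.9, 208.2, 236.5] 142 201.6 229.2 [[195, 224], [208, 224], [208, 235], [195, 235]]
top supply_board 0.9 [187.2, 208.5, 260.9, 293.3] 4716 223.6 248.5 [[183, 214], [254, 206], [263, 285], [192, 293]]
top regrind_box 0.89 [431.1, 203.0, 498.3, 266.3] 3974 464.6 233.8 [[431, 263], [433, 202], [499, 204], [497, 266]]
top regrind_box 0.74 [231.9, 244.1, 241.8, 256.7] 140 236.0 248.9 [[228, 245], [240, 241], [244, 252], [232, 256]]
top tray_bar 0.92 [288.7, 168.6, 406.3, 265.7] 8471 346.6 212.9 [[287, 179], [399, 167], [409, 258], [297, 271]]
top fixture 0.69 [289.3, 168.2, 409.0, 267.2] 8555 346.3 212.7 [[287, 178], [400, 167], [409, 259], [296, 270]]
side mount_a_mid 0.79 [254.5, 284.9, 270.7, 304.4] 258 263.3 295.8 [
[... 152 characters left out ...]
[326, 310]]
side tray_origin 0.67 [285.2, 122.3, 384.3, 206.8] 5754 329.9 164.0 [[273, 137], [378, 116], [392, 188], [287, 209]]
side supply_board 0.86 [302.6, 252.5, 399.4, 325.1] 5604 347.7 287.9 [[300, 321], [302, 249], [401, 252], [399, 325]]
side regrind_box 0.61 [334.1, 90.2, 390.7, 132.2] 1885 364.8 108.7 [[333, 124], [340, 85], [394, 94], [387, 133]]
side tray_bar 0.94 [287.6, 117.9, 380.8, 209.0] 5593 329.9 163.8 [[275, 134], [378, 117], [390, 190], [287, 207]]
side tray_bar 0.48 [232.2, 188.0, 262.7, 235.9] 875 245.6 213.0 [[219, 200], [246, 185], [266, 223], [239, 237]]
side fixture 0.65 [287.4, 116.2, 378.9, 216.7] 6900 330.0 170.4 [[283, 212], [289, 115], [384, 120], [379, 217]]
```

View pics/tc.png

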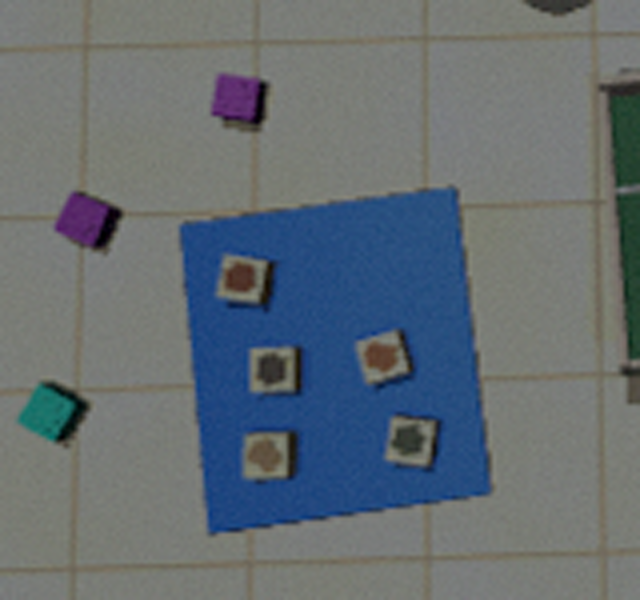

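The crop shows five pale blocks with rock inlays, all on the blue board. The purple and turquoise ones lie off it. Next I'll fit the tray and measure the blocks.

```bash
cat >> h.py <<'E'
def quad(mask):
    mask=mask.astype(np.uint8)
    cs,_=cv2.findContours(mask,cv2.RETR_EXTERNAL,cv2.CHAIN_APPROX_NONE)
    c=cv2.convexHull(max(cs,key=cv2.contourArea))
    for e in np.arange(1,20,.5):
        a=cv2.approxPolyDP(c,e,True)
        if len(a)<=4:break
    return a[:,0].astype(float)
def green(im):
    h=cv2.cvtColor(im,cv2.COLOR_BGR2HSV); m=((h[...,0]>55)&(h[...,0]<88)&(h[...,1]>100)).astype(np.uint8)
    m=cv2.morphologyEx(m,cv2.MORPH_CLOSE,np.ones((7,7)))
    n,l,s,_=cv2.connectedComponentsWithStats(m); return l==1+np.argmax(s[1:,4])
def blue(im):
    h=cv2.cvtColor(im,cv2.COLOR_BGR2HSV); m=((h[...,0]>100)&(h[...,0]<125)&(h[...,1]>120)).astype(np.uint8)
    n,l,s,_=cv2.connectedComponentsWithStats(m); return l==1+np.argmax(s[1:,4])
def trayM(p):
    x,y,yaw,t=p
    # tilt raises -x side: rotate about +y by +t => z of -x point = x*(-sin)->+
    return R.from_euler("z",yaw).as_matrix()@R.from_euler("y",t).as_matrix(), np.array([x,y,.04])
def pale(im,c):
    """pale block blobs inside the filled board hull"""
    b=blue(im); ys,xs=np.nonzero(b); hull=cv2.convexHull(np.c_[xs,ys].astype(np.int32))
    f=cv2.fillConvexPoly(np.zeros(b.shape,np.uint8),hull,1)
    m=(f>0)&~b; m=cv2.morphologyEx(m.astype(np.uint8),cv2.MORPH_OPEN,np.ones((3,3)))
    return m
E
python3 - <<'E'
from h import *
ims={c:manip.grab_frame(c) for c in("top","side")}
obs={c:quad(green(ims[c])) for c in ims}; print(obs)
C=np.array([[-.195,-.14,0],[-.195,.14,0],[0,.14,0],[0,-.14,0]])
def res(p,full=False):
    M,o=trayM(p); r=[]
    for c in ims:
        q=proj(c,C@M.T+o)
        # match nearest
        for u in q:
            d=obs[c]-u; i=np.argmin((d**2).sum(1)); r+=list(d[i])
    return np.array(r)
best=None
for yaw in(-.1,.1):
  for t in(.1,.25,.4):
    f=least_squares(res,[.64,.04,yaw,t],loss="soft_l1")
    if best is None or f.cost<best.cost:best=f
print(best.x,best.cost); print(res(best.x).reshape(-1,2).round(1).tolist())
print("box corners",toz("top",[[433,203],[497,204],[497,266],[432,264]],.04).round(3).tolist())
for c in ims:
    m=pale(ims[c],c);n,l,s,ce=cv2.connectedComponentsWithStats(m)
    print(c,[(ce[i].round(1).tolist(),int(s[i,4])) for i in range(1,n)])
print("board",toz("top",quad(blue(ims["top"])),.005).round(3).tolist())
show("board_s","side",ims["side"],(290,230,410,340),5)
E
```

```text
{'top': array([[390., 175.],
       [403., 238.],
       [298., 248.],
       [294., 184.]]), 'side': array([[360., 125.],
       [359., 185.],
       [292., 198.],
       [302., 138.]])}
[0.67765638 0.00158241 0.06632419 0.40687992] 16.891407267044443
[[-2.6, 0.2], [1.0, -0.2], [1.1, 0.3], [-1.3, 0.3], [-2.4, 6.0], [-1.1, -0.6], [2.3, -5.0], [0.4, 1.0]]
box corners [[0.603, -0.252, 0.04], [0.596, -0.433, 0.04], [0.424, -0.418, 0.04], [0.435, -0.238, 0.04]]
top [([200.7, 229.6], 150), ([235.4, 248.9], 143), ([207.9, 252.1], 145), ([242.3, 270.0], 148), ([206.7, 273.5], 158)]
side [([375.8, 263.1], 223), ([350.4, 266.7], 232), ([349.8, 293.9], 250), ([320.2, 298.7], 261), ([375.9, 298.8], 253)]
board [[0.609, 0.259, 0.005], [0.393, 0.238, 0.005], [0.374, 0.431, 0.005], [0.588, 0.454, 0.005]]
```

View pics/board_s.png

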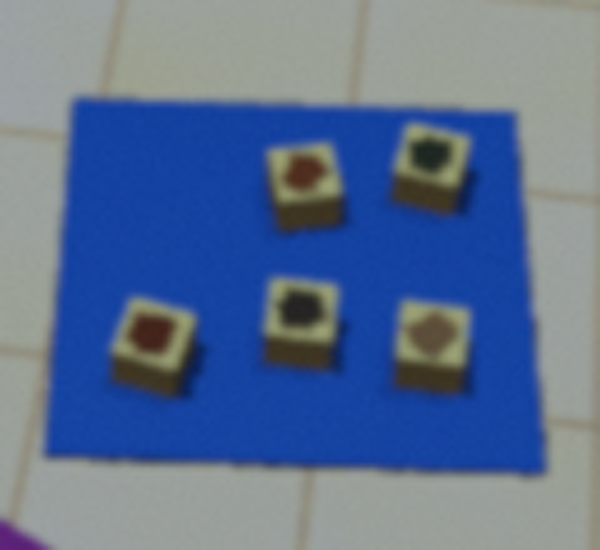

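```bash
python3 - <<'E'
from h import *
a=manip.grab_frame("top")[160:275,280:415];b=manip.grab_frame("side")[105:220,280:395]
a=cv2.resize(a,None,fx=3.4,fy=3.4,interpolation=cv2.INTER_CUBIC);b=cv2.resize(b,None,fx=3,fy=3,interpolation=cv2.INTER_CUBIC)
H=max(a.shape[0],b.shape[0]);cat=np.zeros((H,a.shape[1]+b.shape[1],3),np.uint8);cat[:a.shape[0],:a.shape[1]]=a;cat[:b.shape[0],a.shape[1]:]=b
cat=np.clip(cat*1.8,0,255).astype(np.uint8)
cv2.imwrite("pics/bar.png",cat);print(a.shape,b.shape)
E
```

```text
(391, 459, 3) (345, 345, 3)
```

View pics/bar.png

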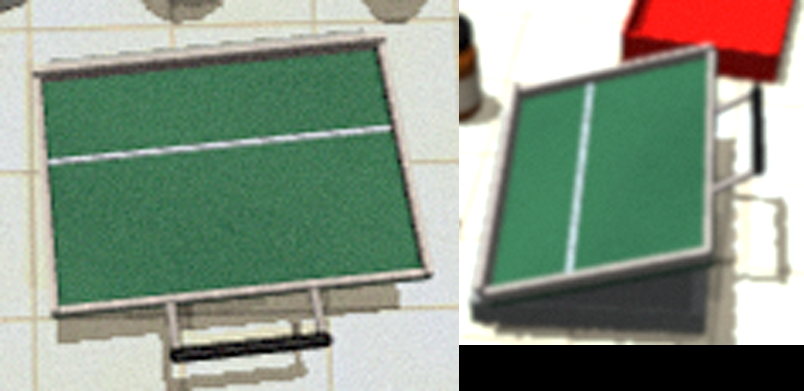

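```bash
cat >> h.py <<'E'
def fit(pts,top,side,p0=[.66,.0,.066,.35]):
    pts=np.array(pts)
    def res(p):
        M,o=trayM(p);Q=pts@M.T+o
        r=[]
        for c,ob in(("top",top),("side",side)):
            for u,v in zip(proj(c,Q),ob):
                if v is not None:r+=list(u-v)
        return np.array(r)
    f=least_squares(res,p0,loss="soft_l1");return f.x,res(f.x).reshape(-1,2).round(1).tolist()
E
python3 - <<'E'
from h import *
L=[[-.072,.138,0],[-.072,-.138,0],[-.243,.055,.012],[-.243,-.055,.012],[-.2,.143,.008],[-.2,-.143,.008]]
t=[(294.7,207.6),(394.7,197.6),(330.3,264.7),(377.1,260),(296.2,252.4),(406.5,240.6)]
s=[(317.3,195.7),(323.7,133.3),(379.7,162.7),(379.7,135),None,None]
s[2],s[3]=(379.7,162.7),(379.7,135.0)
p,r=fit(L,t,s);print(p.round(4),r)
M,o=trayM(p);print("bar",(M@[-.243,0,.012]+o).round(4))
Mf,_=trayM([p[0],p[1],p[2],0]);print("barflat",(Mf@[-.243,0,.012]+o).round(4))
# blocks
def comps(c):
    m=pale(manip.grab_frame(c),c);n,l,st_,ce=cv2.connectedComponentsWithStats(m);return ce[1:]
a=comps("top");b=comps("side")
A=toz("top",a,.0197);B=toz("side",b,.0197)
for x,u in zip(A,a):
    j=np.argmin(((B-x)**2).sum(1));print(u.round(1),x.round(4),B[j].round(4))
E
```

```text
[0.6772 0.0033 0.0758 0.3124] [[0.2, 0.1], [-0.0, -0.1], [2.0, 0.0], [-1.5, 0.1], [0.2, -0.1], [-0.2, 0.1], [-0.8, 2.7], [0.1, -0.4], [0.5, -1.3], [-0.1, 0.3]]
bar [ 0.4503 -0.0139  0.1261]
barflat [ 0.4349 -0.0151  0.052 ]
[200.7 229.6] [0.5472 0.4044 0.0197] [0.5482 0.404  0.0197]
[235.4 248.9] [0.4906 0.3068 0.0197] [0.4909 0.3064 0.0197]
[207.9 252.1] [0.4838 0.3835 0.0197] [0.4844 0.3817 0.0197]
[242.2 270. ] [0.4318 0.2878 0.0197] [0.4325 0.2871 0.0197]
[206.6 273.5] [0.425  0.3866 0.0197] [0.4256 0.3857 0.0197]
```

The tray fit is good: tilt 0.312 rad, hinge at (0.677, 0.003), yaw 4.3°. I'll turn the tool to fixture axes, so that tool x = fixture y, tool y = fixture x and z is down.

```bash
python3 -m creep '[[0,0,7.15,0,0,0,0.6],[0,0,7.15,0,0,0,0.6],[0,0,7.15,0,0,0,0.6],[0,0,7.15,0,0,0,0.6],[0,0,7.15,0,0,0,0.6],[0,0,7.15,0,0,0,0.6],[0,0,7.15,0,0,0,0.6],[0,0,7.15,0,0,0,0.6],[0,0,7.15,0,0,0,0.6],[0,0,7.15,0,0,0,0.6],[0,0,0,0,0,0,0.6]]'
cat >> h.py <<'E'
TP=[0.6772,0.0033,0.0758]
def tw(x,y,z,t=0):
    M,o=trayM(TP+[t]); return M@np.array([x,y,z])+o
def rem(P,yaw=None):
    s,M=st(); d=M.T@(np.array(P)-s["tool_pos"]); ya=np.degrees(np.arctan2(M[1,1],M[0,1]))
    out=dict(d_tool_mm=(d*1000).round(1).tolist(),yaw=ya.round(2),w=round(float(s["gripper_width"]),3),t=round(s["time"],2),j=np.array(s["joint_pos"]).round(2).tolist(),F=np.array(s["contact_force"]).round(1).tolist())
    if yaw is not None:
        out["az"]=round(-(((yaw-ya)+90)%180-90),2)
        # tilt err
    print(out)
E
python3 -c "
from h import *
rem(tw(-.243,0,.012,.3124)+[0,0,.08],4.34)"
```

```text
time: 2.02
tool_pos: [0.1533, 0.6059, 0.2313]
tool_rot: [0.0, 0.681, 0.732, -0.0]
contact_force: [0.3, 0.6, -0.2]
gripper_width: 0.6
{'d_tool_mm': [-639.9, 250.9, 25.2], 'yaw': np.float64(4.19), 'w': 0.6, 't': 2.02, 'j': [1.2, 0.05, 1.61, -0.0, 1.48, 1.13], 'F': [0.3, 0.6, -0.2], 'az': np.float64(-0.15)}
```

```bash
python3 -m creep '[[0,0,0,-0.032,0.0125,0.001,0.6],[0,0,0,-0.032,0.0125,0.001,0.6],[0,0,0,-0.032,0.0125,0.001,0.6],[0,0,0,-0.032,0.0125,0.001,0.6],[0,0,0,-0.032,0.0125,0.001,0.6],[0,0,0,-0.032,0.0125,0.001,0.6],[0,0,0,-0.032,0.0125,0.001,0.6],[0,0,0,-0.032,0.0125,0.001,0.6],[0,0,0,-0.032,0.0125,0.001,0.6],[0,0,0,-0.032,0.0125,0.001,0.6],[0,0,0,-0.032,0.0125,0.001,0.6],[0,0,0,-0.032,0.0125,0.001,0.6],[0,0,0,-0.032,0.0125,0.001,0.6],[0,0,0,-0.032,0.0125,0.001,0.6],[0,0,0,-0.032,0.0125,0.001,0.6],[0,0,0,-0.032,0.0125,0.001,0.6],[0,0,0,-0.032,0.0125,0.001,0.6],[0,0,0,-0.032,0.0125,0.001,0.6],[0,0,0,-0.032,0.0125,0.001,0.6],[0,0,0,-0.032,0.0125,0.001,0.6]]'
python3 -c "
from h import *
rem(tw(-.243,0,.012,.3124),4.34)
show('b1','top',crop=(270,160,430,300),sc=4);show('b1s','side',crop=(260,60,460,230),sc=3.5)"
```

```text
time: 3.68
tool_pos: [0.4511, -0.0153, 0.2116]
tool_rot: [0.0, 0.679, 0.734, 0.0]
contact_force: [0.6, 0.6, 0.3]
gripper_width: 0.599
{'d_tool_mm': [1.5, -0.8, 85.5], 'yaw': np.float64(4.48), 'w': 0.599, 't': 3.68, 'j': [-0.2, -0.37, 2.02, 0.0, 1.49, -0.28], 'F': [0.6, 0.6, 0.3], 'az': np.float64(0.14)}
```

View pics/b1s.png

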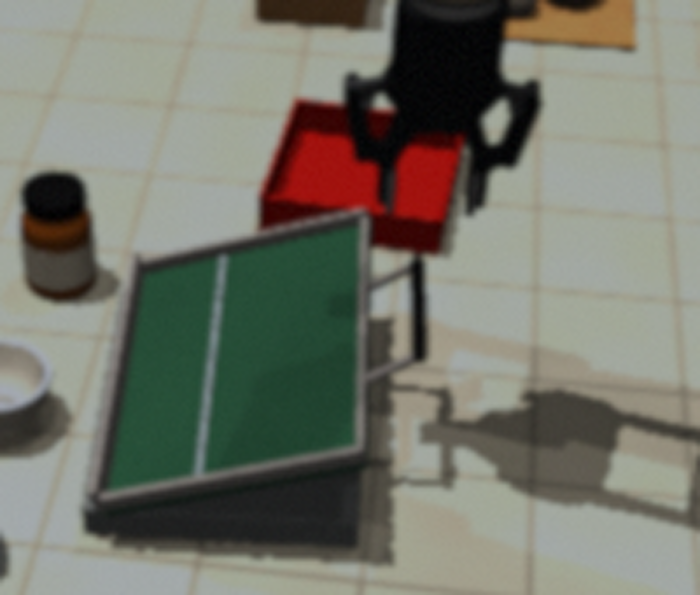

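```bash
python3 -m creep '[[0,0,0,0,0,0.015,0.4],[0,0,0,0,0,0.025,0.4],[0,0,0,0,0,0.025,0.4],[0,0,0,0,0,0.02,0.4],[0,0,0,0,0,0.016,0.4],[0,0,0,0,0,0,0.4],[0,0,0,0,0,0,0],[0,0,0,0,0,0,0],[0,0,0,0,0,0,0],[0,0,0,0,0,0,0],[0,0,0,0,0,0,0],[0,0,0,0,0,0,0]]'
python3 -c "
from h import *
rem(tw(-.243,0,.012,.3124),4.34)
show('b2s','side',crop=(260,60,460,230),sc=3.5)"
```

```text
time: 4.78
tool_pos: [0.4531, -0.0131, 0.112]
tool_rot: [0.003, 0.68, 0.733, 0.003]
contact_force: [7.0, 1.2, -7.0]
gripper_width: 0.118
{'d_tool_mm': [-0.6, -2.7, -14.1], 'yaw': np.float64(4.36), 'w': 0.118, 't': 4.78, 'j': [-0.19, -0.28, 2.12, 0.0, 1.29, -0.27], 'F': [7.0, 1.2, -7.0], 'az': np.float64(0.02)}
```

View pics/b2s.png

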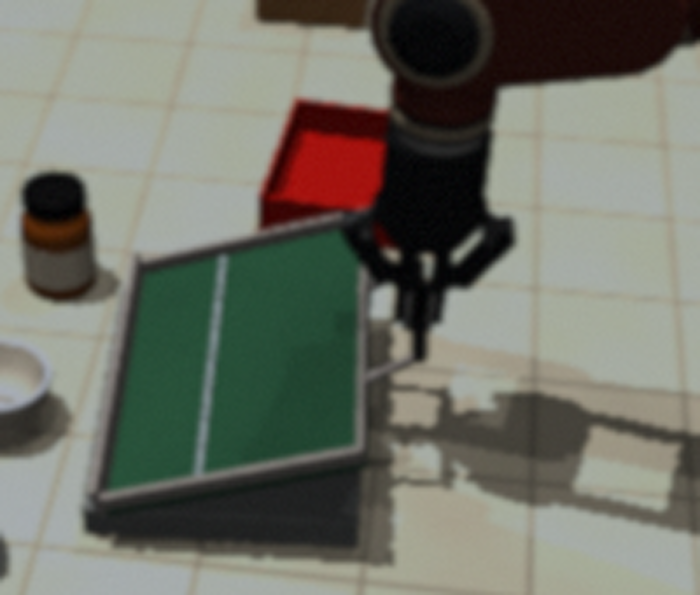

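```bash
python3 -m creep '[[0,0,0,0,-0.0012,0.0036,0],[0,0,0,0,-0.0013,0.0036,0],[0,0,0,0,-0.0012,0.0036,0],[0,0,0,0,-0.0012,0.0036,0],[0,0,0,0,-0.0021,0.0073,0],[0,0,0,0,-0.0019,0.0073,0],[0,0,0,0,-0.0017,0.0074,0],[0,0,0,0,-0.0014,0.0074,0],[0,0,0,0,-0.0012,0.0075,0],[0,0,0,0,-0.001,0.0075,0],[0,0,0,0,-0.0004,0.0037,0],[0,0,0,0,-0.0004,0.0038,0],[0,0,0,0,-0.0002,0.0037,0],[0,0,0,0,-0.0002,0.0037,0],[0,0,0,0,0,0.001,0],[0,0,0,0,0,0,0]]'
python3 -c "
from h import *
rem(tw(-.243,0,.012,0),4.34)
show('b3s','side',crop=(260,60,460,230),sc=3.5)"
```

```text
time: 6.17
tool_pos: [0.4369, -0.0148, 0.0364]
tool_rot: [0.002, 0.68, 0.733, 0.001]
contact_force: [4.7, 3.6, 0.8]
gripper_width: 0.114
{'d_tool_mm': [-0.2, -1.9, -15.6], 'yaw': np.float64(4.32), 'w': 0.114, 't': 6.17, 'j': [-0.2, -0.2, 2.2, 0.0, 1.14, -0.28], 'F': [4.7, 3.6, 0.8], 'az': np.float64(-0.02)}
```

View pics/b3s.png

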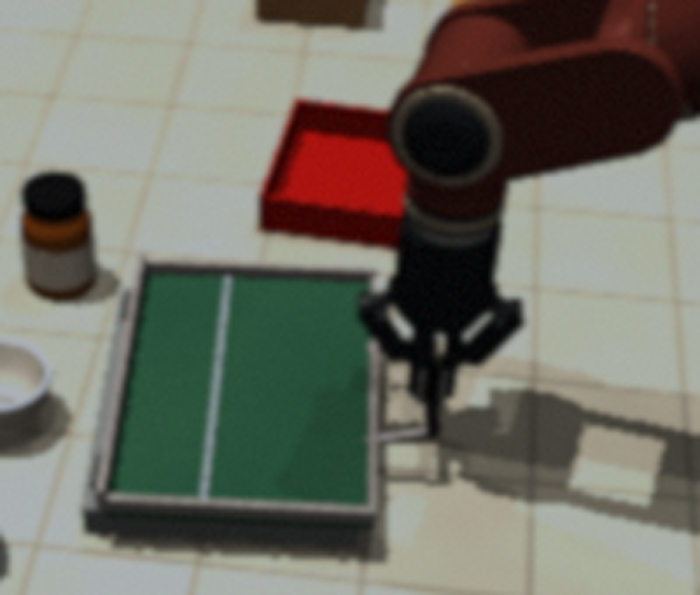

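```bash
python3 -m creep '[[0,0,0,0,0,0.001,0],[0,0,0,0,0,0.001,0],[0,0,0,0,0,0.001,0],[0,0,0,0,0,0,0]]'
```

```text
time: 6.55
tool_pos: [0.4367, -0.0149, 0.0347]
tool_rot: [0.001, 0.68, 0.733, 0.001]
contact_force: [0.4, 4.2, 11.0]
gripper_width: 0.116
```

Pressing further raises the force to 11 N, so the tray is on its flat stop. I'll release, lift, and measure the flat tray and the blocks' yaw.

```bash
python3 -m creep '[[0,0,0,0,0,0,0.35],[0,0,0,0,0,0,0.35],[0,0,0,0,0,0,0.35],[0,0,0,0,0,-0.02,0.35],[0,0,0,0,0,-0.03,0.35],[0,0,0,0,0,-0.04,0.4],[0,0,0,0,0,-0.04,0.6],[0,0,0,0.03,-0.02,-0.03,0.6],[0,0,0,0.04,-0.01,0,0.6],[0,0,0,0.04,0,0,0.6],[0,0,0,0.04,0,0,0.6]]'
python3 - <<'E'
from h import *
a=manip.grab_frame("top");b=manip.grab_frame("side")
show('t4','top',a,(140,160,430,300),2.7)
print(np.degrees(TP[2]))
a_=cv2.resize(a[160:275,280:415],None,fx=3.4,fy=3.4,interpolation=cv2.INTER_CUBIC);b_=cv2.resize(b[105:220,280:395],None,fx=3,fy=3,interpolation=cv2.INTER_CUBIC)
cat=np.zeros((391,804,3),np.uint8);cat[:,:459]=a_;cat[:345,459:]=b_
cv2.imwrite("pics/bar4.png",np.clip(cat[:,:800]*1.8,0,255).astype(np.uint8))
# block yaw from pale top faces in side view
m=pale(b,"side")
h=cv2.cvtColor(b,cv2.COLOR_BGR2GRAY)
n,l,s,ce=cv2.connectedComponentsWithStats(m)
top=lambda p: proj("side",p)
def model(x,y,th,z0,c):
    u=R.from_euler("z",th).as_matrix()
    P=np.array([[i*.015,j*.015,k] for i in(-1,1) for j in(-1,1) for k in(0,.024)])@u.T+[x,y,z0]
    h_=cv2.convexHull((proj(c,P)*16).round().astype(np.int32)); 
    im=np.zeros((400,640),np.uint8); cv2.fillConvexPoly(im,h_,255,cv2.LINE_AA,4); return im/255.
ma=pale(a,"top"); 
for i in range(1,n):
    p0=toz("side",ce[i],.0197)[0]
    wb=cv2.GaussianBlur(m.astype(float),(0,0),.7);wa=cv2.GaussianBlur(ma.astype(float),(0,0),.7)
    best=None
    from scipy.optimize import minimize
    def cost(q):
        t=0
        for w,c in((wb,"side"),(wa,"top")):
            u,v=proj(c,[p0[0],p0[1],.02])[0].astype(int); sl=np.s_[v-16:v+17,u-16:u+17]
            t+=((cv2.GaussianBlur(model(q[0],q[1],q[2],.005,c),(0,0),.7)-w)[sl]**2).sum()
        return t
    for th in np.radians(np.arange(-40,50,15)):
        f=minimize(cost,[p0[0],p0[1],th],method="Nelder-Mead",options=dict(initial_simplex=[[p0[0],p0[1],th],[p0[0]+.004,p0[1],th],[p0[0],p0[1]+.004,th],[p0[0],p0[1],th+.2]],maxiter=80))
        if best is None or f.fun<best.fun:best=f
    print(ce[i].round(0),best.x[:2].round(4),np.degrees(best.x[2]).round(1)%90,round(best.fun,1))
E
```

```text
time: 7.47
tool_pos: [0.3956, 0.1303, 0.1894]
tool_rot: [0.001, 0.681, 0.733, 0.0]
contact_force: [0.3, 0.6, 0.3]
gripper_width: 0.599
4.343020087091641
[376. 263.] [0.4322 0.2866] 83.7 38.6Traceback (most recent call last):
  File "<stdin>", line 31, in <module>
    res = _minimize_neldermead(fun, x0, args, callback, bounds=bounds,
                               **options)
    fxr = func(xr)
    fx = function(np.copy(x), *(wrapper_args + args))
  File "<stdin>", line 28, in cost
  File "<stdin>", line 16, in model
  File "h.py", line 15, in proj
    k,M,o=cam(c); p=(np.atleast_2d(P)-o)@M
          ~~~^^^
  File "h.py", line 6, in cam
    k=manip.get_calibration(c); q=k["attitude"]
ValueError: time passes only in moves, steps and waits
```

View pics/bar4.png

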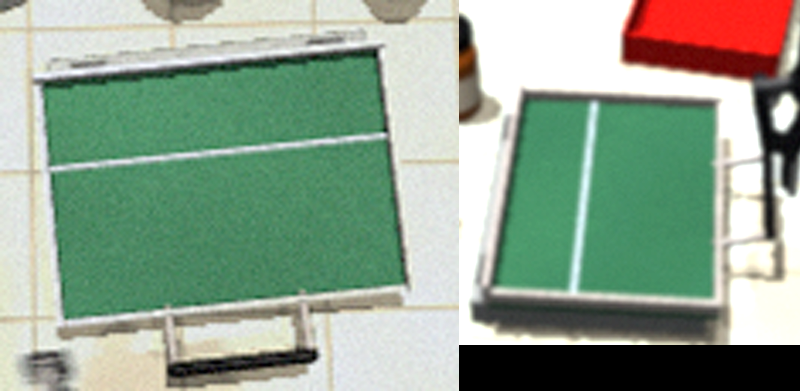

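```bash
python3 - <<'E'
s=open('h.py').read()
s=s.replace('def cam(c):','import functools\n@functools.lru_cache(None)\ndef cam(c):')
s+='''
from scipy.optimize import minimize
def model(x,y,th,z0,c):
    u=R.from_euler("z",th).as_matrix()
    P=np.array([[i*.015,j*.015,k] for i in(-1,1) for j in(-1,1) for k in(0,.024)])@u.T+[x,y,z0]
    h_=cv2.convexHull((proj(c,P)*16).round().astype(np.int32))
    im=np.zeros((400,640),np.uint8); cv2.fillConvexPoly(im,h_,255,cv2.LINE_AA,4); return im/255.
def fitblock(ma,mb,p0,z0):
    ws=[(c,cv2.GaussianBlur(m.astype(float),(0,0),.7)) for c,m in(("top",ma),("side",mb)) if m is not None]
    def cost(q):
        t=0
        for c,w in ws:
            u,v=proj(c,[p0[0],p0[1],z0+.015])[0].astype(int); sl=np.s_[v-16:v+17,u-16:u+17]
            t+=((cv2.GaussianBlur(model(q[0],q[1],q[2],z0,c),(0,0),.7)-w)[sl]**2).sum()
        return t
    best=None
    for th in np.radians(np.arange(-40,50,15)):
        f=minimize(cost,[p0[0],p0[1],th],method="Nelder-Mead",options=dict(initial_simplex=[[p0[0],p0[1],th],[p0[0]+.004,p0[1],th],[p0[0],p0[1]+.004,th],[p0[0],p0[1],th+.2]],maxiter=80))
        if best is None or f.fun<best.fun:best=f
    return best.x[:2].round(4),((np.degrees(best.x[2])+45)%90-45).round(1),round(best.fun,1)
'''
open('h.py','w').write(s)
E
python3 - <<'E'
from h import *
L=[[-.072,.138,0],[-.072,-.138,0],[-.243,.055,.012],[-.243,-.055,.012]]
t=[(294.7,209.7),(393.5,199.7),(330,268.8),(372.9,264.4)]
s=[(318.7,202),(325,138.7),None,None]
print(fit(L,t,s,[.677,0,.07,0]))
a=manip.grab_frame("top");b=manip.grab_frame("side")
ma=pale(a,"top");mb=pale(b,"side")
n,l,s,ce=cv2.connectedComponentsWithStats(mb)
for i in range(1,n):
    if s[i,4]<100: continue
    p0=toz("side",ce[i],.0197)[0]; print(ce[i].round(0),*fitblock(ma,mb,p0,.005))
E
```

```text
(array([0.67561245, 0.00522658, 0.07508979, 0.11915769]), [[-0.2, 0.0], [-0.4, 0.0], [1.3, 0.1], [-0.3, 0.2], [-0.6, 0.8], [0.3, -1.7]])
[376. 263.] [0.4322 0.2866] -6.5 38.0
[351. 267.] [0.4908 0.305 ] 15.6 22.0
[350. 294.] [0.4842 0.3815] 1.1 31.1
[320. 299.] [0.5481 0.4036] -5.6 21.7
[376. 299.] [0.4254 0.3853] -0.8 31.8
```

```bash
python3 - <<'E'
from h import *
ims={c:manip.grab_frame(c) for c in("top","side")}
out=[]
for c,(x0,y0,x1,y1) in(("top",(280,160,415,280)),("side",(275,100,400,220))):
    k=3; im=np.clip(cv2.resize(ims[c][y0:y1,x0:x1],None,fx=k,fy=k,interpolation=cv2.INTER_CUBIC)*1.8,0,255).astype(np.uint8)
    for t,col in((0,(0,0,255)),(.1,(255,0,0))):
        for seg in([[-.072,-.14,0],[-.072,.14,0]],[[-.243,-.055,.012],[-.243,.055,.012]],[[-.2,-.143,.008],[-.2,.143,.008]],[[0,-.14,.02],[0,.14,.02]]):
            p=(proj(c,[tw(*q,t) for q in seg])-[x0,y0]+.5)*k
            cv2.line(im,*[tuple(int(v) for v in q) for q in p],col,1)
    out.append(im)
cv2.imwrite("pics/ov.png",np.hstack(out))
E
```

```text
(no output)
```

View pics/ov.png

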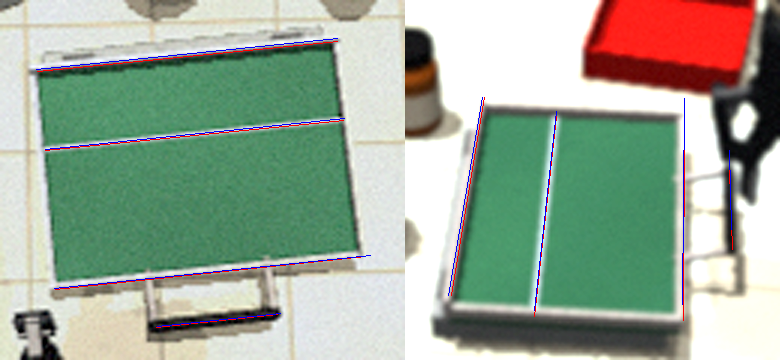

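The overlay agrees with tilt 0 (red lines), so the tray is flat. Now block A.

```bash
python3 -c "
from h import *
rem([.4322,.2866,.10],-6.5)"
```

```text
{'d_tool_mm': [154.9, 47.8, 88.3], 'yaw': np.float64(4.26), 'w': 0.602, 't': 7.77, 'j': [0.14, -0.46, 2.12, -0.0, 1.48, 0.06], 'F': [0.0, -0.8, 0.3], 'az': np.float64(10.76)}
```

```bash
python3 -m creep '[[0,0,0,0.031,0.0096,0.0177,0.5],[0,0,0,0.031,0.0096,0.0177,0.5],[0,0,0,0.031,0.0096,0.0177,0.5],[0,0,0,0.031,0.0096,0.0177,0.5],[0,0,0,0.031,0.0096,0.0177,0.5],[0,0,5.4,0,0,0,0.5],[0,0,5.4,0,0,0.02,0.5],[0,0,0,0,0,0.02,0.5],[0,0,0,0,0,0,0.5],[0,0,0,0,0,0,0.5]]'
python3 -c "
from h import *
rem([.4322,.2866,.007],-6.5)"
```

```text
time: 8.6
tool_pos: [0.4323, 0.2856, 0.0593]
tool_rot: [-0.0, 0.747, 0.665, -0.002]
contact_force: [0.6, -0.3, -0.0]
gripper_width: 0.495
{'d_tool_mm': [1.1, -0.1, 52.3], 'yaw': np.float64(-6.63), 'w': 0.495, 't': 8.6, 'j': [0.44, -0.02, 2.0, -0.0, 1.18, 0.56], 'F': [0.6, -0.3, -0.0], 'az': np.float64(-0.13)}
```

```bash
python3 -m creep '[[0,0,0,0.001,0,0.02,0.5],[0,0,0,0,0,0.02,0.5],[0,0,0,0,0,0.0125,0.5],[0,0,0,0,0,0,0],[0,0,0,0,0,0,0],[0,0,0,0,0,0,0],[0,0,0,0,0,0,0],[0,0,0,0,0,-0.03,0],[0,0,0,0,0,-0.04,0],[0,0,0,0,0,-0.03,0],[0,0,-5.4,0,0,0,0],[0,0,-5.4,0,0,0,0]]'
python3 -c "
from h import *
rem(tw(-.125,-.092,.06),4.34)
show('p1','side',crop=(260,150,460,320),sc=3)"
```

```text
time: 9.6
tool_pos: [0.4355, 0.2899, 0.1132]
tool_rot: [0.002, 0.678, 0.735, 0.004]
contact_force: [-1.2, 0.3, -1.4]
gripper_width: 0.337
{'d_tool_mm': [-396.5, 92.6, 12.7], 'yaw': np.float64(4.57), 'w': 0.337, 't': 9.6, 'j': [0.45, -0.09, 1.96, -0.0, 1.27, 0.37], 'F': [-1.2, 0.3, -1.4], 'az': np.float64(0.23)}
```

View pics/p1.png

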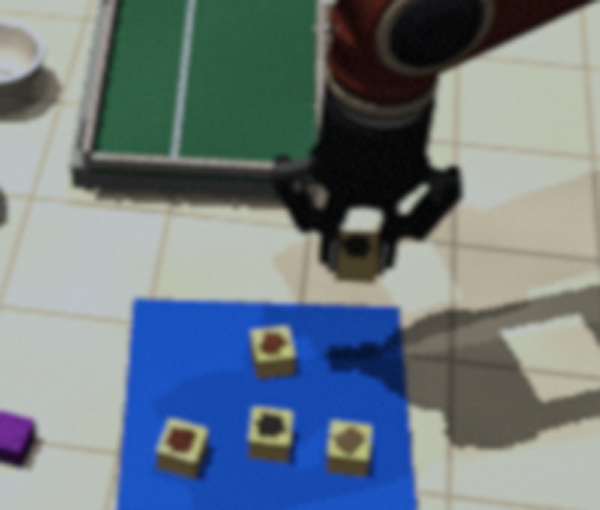

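```bash
python3 -m creep '[[0,0,0,-0.031,0.0071,0,0],[0,0,0,-0.031,0.0071,0,0],[0,0,0,-0.031,0.0071,0,0],[0,0,0,-0.031,0.0071,0,0],[0,0,0,-0.031,0.0071,0,0],[0,0,0,-0.031,0.0071,0,0],[0,0,0,-0.031,0.0071,0,0],[0,0,0,-0.031,0.0071,0,0],[0,0,0,-0.031,0.0071,0,0],[0,0,0,-0.031,0.0071,0,0],[0,0,0,-0.031,0.0071,0,0],[0,0,0,-0.031,0.0071,0,0],[0,0,0,-0.031,0.0071,0,0],[0,0,0,0,0,0.015,0],[0,0,0,0,0,0.015,0],[0,0,0,0,0,0,0],[0,0,0,0,0,0,0]]'
python3 -c "
from h import *
rem(tw(-.125,-.1,.003),4.34)"
```

```text
time: 11.07
tool_pos: [0.5543, -0.1061, 0.0775]
tool_rot: [-0.001, 0.681, 0.733, -0.0]
contact_force: [0.6, -0.1, -0.1]
gripper_width: 0.333
{'d_tool_mm': [-0.2, 5.9, 34.5], 'yaw': np.float64(4.23), 'w': 0.333, 't': 11.07, 'j': [-0.32, 0.06, 1.88, 0.0, 1.21, -0.39], 'F': [0.6, -0.1, -0.1], 'az': np.float64(-0.11)}
```

```bash
python3 -m creep '[[0,0,0,0,0.003,0.012,0],[0,0,0,0,0.003,0.012,0],[0,0,0,0,0,0.006,0],[0,0,0,0,0,0.0045,0],[0,0,0,0,0,0,0.5],[0,0,0,0,0,0,0.5],[0,0,0,0,0,0,0.5],[0,0,0,0,0,-0.02,0.5],[0,0,0,0,0,-0.04,0.5],[0,0,0,0.04,0,0,0.5],[0,0,0,0.04,0,0,0.5],[0,0,0,0.04,0,0,0.5],[0,0,0,0.04,0,0,0.5],[0,0,0,0.04,0,0,0.5]]'
python3 -c "
from h import *
rem([.4908,.3050,.10],15.6)
show('p2','top',crop=(270,160,430,300),sc=4)"
```

```text
time: 12.23
tool_pos: [0.5463, 0.0952, 0.1049]
tool_rot: [0.001, 0.68, 0.733, 0.001]
contact_force: [0.8, 0.4, -0.6]
gripper_width: 0.498
{'d_tool_mm': [213.3, -39.7, 4.8], 'yaw': np.float64(4.26), 'w': 0.498, 't': 12.23, 'j': [0.04, -0.0, 1.89, 0.0, 1.25, -0.04], 'F': [0.8, 0.4, -0.6], 'az': np.float64(-11.34)}
```

View pics/p2.png

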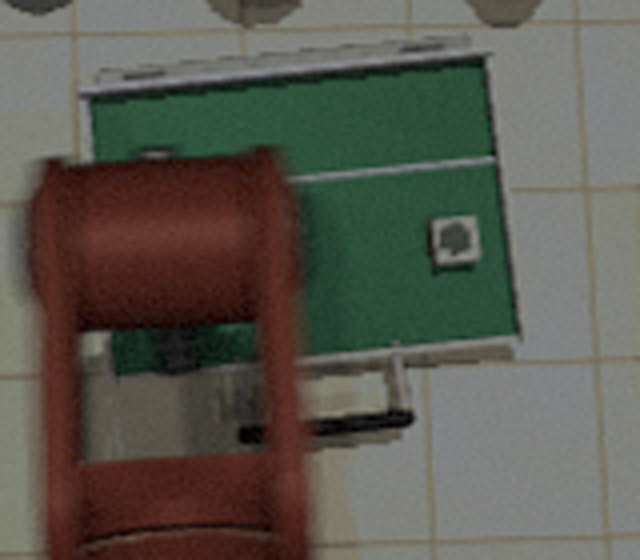

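Block A stands upright on the tray at crop (455,241), behind the line. Block B next.

```bash
python3 -m creep '[[0,0,0,0.0355,-0.0066,0,0.5],[0,0,0,0.0355,-0.0066,0,0.5],[0,0,0,0.0355,-0.0066,0,0.5],[0,0,0,0.0355,-0.0066,0,0.5],[0,0,0,0.0355,-0.0066,0,0.5],[0,0,0,0.0355,-0.0066,0,0.5],[0,0,-5.7,0,0,0.02,0.5],[0,0,-5.6,0,0,0.02,0.5],[0,0,0,0,0,0,0.5],[0,0,0,0,0,0,0.5]]'
python3 -c "
from h import *
rem([.4908,.3050,.007],15.6)"
```

```text
time: 13.12
tool_pos: [0.4899, 0.3025, 0.063]
tool_rot: [-0.001, 0.606, 0.796, -0.001]
contact_force: [0.8, 0.0, 0.3]
gripper_width: 0.502
{'d_tool_mm': [2.1, 1.7, 56.0], 'yaw': np.float64(15.47), 'w': 0.502, 't': 13.12, 'j': [0.42, 0.1, 1.86, -0.0, 1.18, 0.15], 'F': [0.8, 0.0, 0.3], 'az': np.float64(-0.13)}
```

```bash
python3 -m creep '[[0,0,0,0.002,0.0017,0.02,0.5],[0,0,0,0,0,0.02,0.5],[0,0,0,0,0,0.016,0.5],[0,0,0,0,0,0,0],[0,0,0,0,0,0,0],[0,0,0,0,0,0,0],[0,0,0,0,0,0,0],[0,0,0,0,0,-0.03,0],[0,0,0,0,0,-0.04,0],[0,0,0,0,0,-0.03,0],[0,0,5.6,0,0,0,0],[0,0,5.7,0,0,0,0],[0,0,0,0,0,0,0]]'
python3 -c "
from h import *
rem(tw(-.125,-.05,.06),4.34)"
```

```text
time: 14.2
tool_pos: [0.493, 0.3059, 0.1105]
tool_rot: [0.001, 0.681, 0.732, 0.002]
contact_force: [0.0, -0.3, -0.0]
gripper_width: 0.341
{'d_tool_mm': [-365.6, 36.7, 10.1], 'yaw': np.float64(4.19), 'w': 0.341, 't': 14.2, 'j': [0.43, 0.05, 1.83, 0.0, 1.26, 0.35], 'F': [0.0, -0.3, -0.0], 'az': np.float64(-0.15)}
```

```bash
python3 -m creep '[[0,0,0,-0.0305,0.0031,0,0],[0,0,0,-0.0305,0.0031,0,0],[0,0,0,-0.0305,0.0031,0,0],[0,0,0,-0.0305,0.0031,0,0],[0,0,0,-0.0305,0.0031,0,0],[0,0,0,-0.0305,0.0031,0,0],[0,0,0,-0.0305,0.0031,0,0],[0,0,0,-0.0305,0.0031,0,0],[0,0,0,-0.0305,0.0031,0,0],[0,0,0,-0.0305,0.0031,0,0],[0,0,0,-0.0305,0.0031,0,0],[0,0,0,-0.0305,0.0031,0,0],[0,0,0,0,0,0.015,0],[0,0,0,0,0,0.015,0],[0,0,0,0,0,0,0],[0,0,0,0,0,0,0]]'
python3 -c "
from h import *
rem(tw(-.125,-.05,.0025),4.34)"
```

```text
time: 15.53
tool_pos: [0.5555, -0.0567, 0.077]
tool_rot: [-0.001, 0.68, 0.734, -0.001]
contact_force: [0.8, 0.8, -1.1]
gripper_width: 0.34
{'d_tool_mm': [0.6, 1.0, 34.5], 'yaw': np.float64(4.37), 'w': 0.34, 't': 15.53, 'j': [-0.24, 0.04, 1.89, 0.0, 1.21, -0.31], 'F': [0.8, 0.8, -1.1], 'az': np.float64(0.03)}
```

```bash
python3 -m creep '[[0,0,0,0,0,0.012,0],[0,0,0,0,0,0.012,0],[0,0,0,0,0,0.006,0],[0,0,0,0,0,0.0045,0],[0,0,0,0,0,0,0.5],[0,0,0,0,0,0,0.5],[0,0,0,0,0,0,0.5],[0,0,0,0,0,-0.02,0.5],[0,0,0,0,0,-0.04,0.5],[0,0,0,0.04,0,0,0.5],[0,0,0,0.04,0,0,0.5],[0,0,0,0.04,0,0,0.5],[0,0,0,0.04,0,0,0.5],[0,0,0,0.04,0,0,0.5]]'
python3 - <<'E'
from h import *
a=manip.grab_frame("top");b=manip.grab_frame("side")
show('p3','side',b,(250,90,450,330),2.4)
mb=pale(b,"side");ma=pale(a,"top")
n,l,s,ce=cv2.connectedComponentsWithStats(mb)
for i in range(1,n):
    if s[i,4]<100: continue
    p0=toz("side",ce[i],.0197)[0]; print(ce[i].round(0),*fitblock(None,mb,p0,.005))
rem([.4842,.3815,.10],1.1)
E
```

```text
time: 16.7
tool_pos: [0.5415, 0.1444, 0.1044]
tool_rot: [0.001, 0.68, 0.733, 0.001]
contact_force: [0.4, 0.3, -1.1]
gripper_width: 0.5
[350. 294.] [0.4845 0.3802] 3.3 7.5
[320. 299.] [0.5485 0.4025] -5.4 8.7
[376. 299.] [0.4257 0.3837] -1.5 7.9
{'d_tool_mm': [237.9, -37.5, 4.5], 'yaw': np.float64(4.67), 'w': 0.5, 't': 16.8, 'j': [0.13, 0.01, 1.87, 0.0, 1.25, 0.05], 'F': [-0.1, -0.3, 0.3], 'az': np.float64(3.57)}
```

View pics/p3.png

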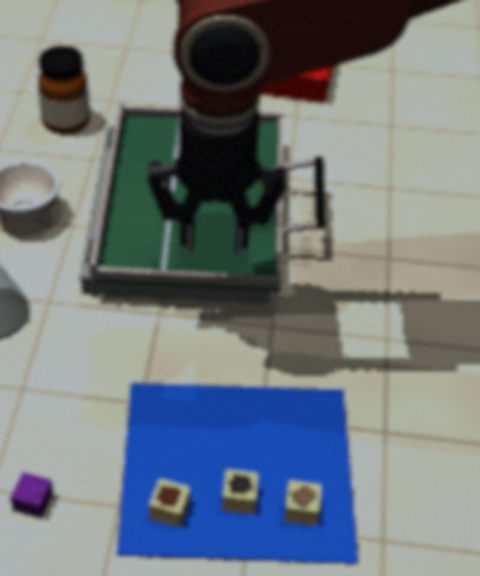

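Three blocks remain on the board at their measured positions. Block C next.

```bash
python3 -m creep '[[0,0,0,0.034,-0.0053,0,0.5],[0,0,0,0.034,-0.0053,0,0.5],[0,0,0,0.034,-0.0053,0,0.5],[0,0,0,0.034,-0.0053,0,0.5],[0,0,0,0.034,-0.0053,0,0.5],[0,0,0,0.034,-0.0053,0,0.5],[0,0,2.5,0.034,-0.0053,0.02,0.5],[0,0,0,0,0,0.02,0.5],[0,0,0,0,0,0,0.5],[0,0,0,0,0,0,0.5]]'
python3 -c "
from h import *
rem([.4844,.381,.007],2)"
```

```text
time: 17.63
tool_pos: [0.4858, 0.3762, 0.0621]
tool_rot: [-0.0, 0.696, 0.718, -0.002]
contact_force: [1.4, 0.2, 0.1]
gripper_width: 0.499
{'d_tool_mm': [4.9, -1.1, 55.1], 'yaw': np.float64(1.82), 'w': 0.499, 't': 17.63, 'j': [0.54, 0.19, 1.76, -0.0, 1.19, 0.51], 'F': [1.4, 0.2, 0.1], 'az': np.float64(-0.18)}
```

```bash
python3 -m creep '[[0,0,0,0.005,-0.001,0.015,0.5],[0,0,0,0,0,0.02,0.5],[0,0,0,0,0,0.02,0.5],[0,0,0,0,0,0,0],[0,0,0,0,0,0,0],[0,0,0,0,0,0,0],[0,0,0,0,0,0,0],[0,0,0,0,0,-0.03,0],[0,0,0,0,0,-0.04,0],[0,0,0,0,0,-0.03,0],[0,0,-2.4,0,0,0,0],[0,0,0,0,0,0,0]]'
python3 -c "
from h import *
rem(tw(-.125,0,.06),4.34)"
```

```text
time: 18.63
tool_pos: [0.4878, 0.3836, 0.1134]
tool_rot: [0.001, 0.68, 0.733, 0.004]
contact_force: [-0.0, 0.3, -0.7]
gripper_width: 0.341
{'d_tool_mm': [-393.5, 35.7, 12.1], 'yaw': np.float64(4.24), 'w': 0.341, 't': 18.63, 'j': [0.55, 0.13, 1.73, 0.0, 1.27, 0.47], 'F': [-0.0, 0.3, -0.7], 'az': np.float64(-0.1)}
```

```bash
python3 -m creep '[[0,0,0,-0.0303,0.0028,0,0],[0,0,0,-0.0303,0.0028,0,0],[0,0,0,-0.0303,0.0028,0,0],[0,0,0,-0.0303,0.0028,0,0],[0,0,0,-0.0303,0.0028,0,0],[0,0,0,-0.0303,0.0028,0,0],[0,0,0,-0.0303,0.0028,0,0],[0,0,0,-0.0303,0.0028,0,0],[0,0,0,-0.0303,0.0028,0,0],[0,0,0,-0.0303,0.0028,0,0],[0,0,0,-0.0303,0.0028,0,0],[0,0,0,-0.0303,0.0028,0,0],[0,0,0,-0.0303,0.0028,0,0],[0,0,0,0,0,0.015,0],[0,0,0,0,0,0.015,0],[0,0,0,0,0,0,0],[0,0,0,0,0,0,0]]'
python3 -c "
from h import *
rem(tw(-.125,0,.0025),4.34)"
```

```text
time: 20.05
tool_pos: [0.5489, -0.0079, 0.0766]
tool_rot: [-0.002, 0.681, 0.732, -0.001]
contact_force: [-0.1, -0.1, 0.3]
gripper_width: 0.336
{'d_tool_mm': [1.5, 3.9, 34.1], 'yaw': np.float64(4.15), 'w': 0.336, 't': 20.05, 'j': [-0.15, 0.02, 1.91, 0.0, 1.21, -0.22], 'F': [-0.1, -0.1, 0.3], 'az': np.float64(-0.19)}
```

```bash
python3 -m creep '[[0,0,0,0.001,0.004,0.012,0],[0,0,0,0,0,0.012,0],[0,0,0,0,0,0.006,0],[0,0,0,0,0,0.004,0],[0,0,0,0,0,0,0.5],[0,0,0,0,0,0,0.5],[0,0,0,0,0,0,0.5],[0,0,0,0,0,-0.02,0.5],[0,0,0,0,0,-0.04,0.5],[0,0,0,0.04,0,0,0.5],[0,0,0,0.04,0,0,0.5],[0,0,0,0.04,0,0,0.5],[0,0,0,0.04,0,0,0.5],[0,0,0,0.04,0,0,0.5],[0,0,0,0.04,0,0,0.5],[0,0,0,0,0,0,0.5]]'
python3 -c "
from h import *
rem([.548,.403,.10],-5.5)
show('p4','top',crop=(140,160,430,300),sc=2.7)"
```

```text
time: 21.38
tool_pos: [0.5363, 0.2387, 0.1056]
tool_rot: [-0.0, 0.679, 0.735, 0.002]
contact_force: [-0.1, -0.0, -0.0]
gripper_width: 0.502
{'d_tool_mm': [162.8, 24.7, 6.2], 'yaw': np.float64(4.55), 'w': 0.502, 't': 21.38, 'j': [0.29, 0.07, 1.81, 0.0, 1.26, 0.21], 'F': [-0.1, -0.0, -0.0], 'az': np.float64(10.05)}
```

View pics/p4.png

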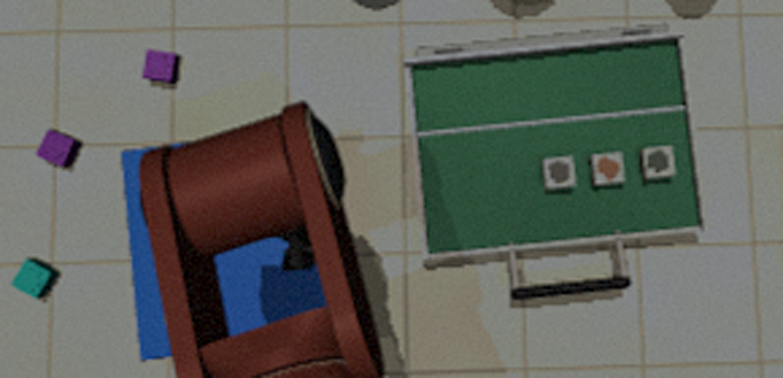

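Three blocks stand neatly on the tray at crop (559,173), (607,168) and (658,162). Block D next.

```bash
python3 -m creep '[[0,0,0,0.0325,0.005,0,0.5],[0,0,0,0.0325,0.005,0,0.5],[0,0,0,0.0325,0.005,0,0.5],[0,0,0,0.0325,0.005,0,0.5],[0,0,0,0.0325,0.005,0,0.5],[0,0,5,0,0,0.02,0.5],[0,0,5,0,0,0.02,0.5],[0,0,0,0,0,0,0.5],[0,0,0,0,0,0,0.5]]'
python3 -c "
from h import *
rem([.548,.403,.007],-5.5)"
```

```text
time: 22.18
tool_pos: [0.5492, 0.3951, 0.063]
tool_rot: [-0.0, 0.742, 0.671, -0.002]
contact_force: [0.2, 0.9, 0.9]
gripper_width: 0.499
{'d_tool_mm': [7.9, -1.9, 55.9], 'yaw': np.float64(-5.73), 'w': 0.499, 't': 22.18, 'j': [0.51, 0.32, 1.6, -0.0, 1.22, 0.61], 'F': [0.2, 0.9, 0.9], 'az': np.float64(-0.23)}
```

```bash
python3 -m creep '[[0,0,0,0.008,-0.002,0.015,0.5],[0,0,0,0,0,0.02,0.5],[0,0,0,0,0,0.021,0.5],[0,0,0,0,0,0,0],[0,0,0,0,0,0,0],[0,0,0,0,0,0,0],[0,0,0,0,0,0,0],[0,0,0,0,0,-0.03,0],[0,0,0,0,0,-0.04,0],[0,0,0,0,0,-0.03,0],[0,0,-5,0,0,0,0],[0,0,-5,0,0,0,0],[0,0,0,0,0,0,0]]'
python3 -c "
from h import *
rem(tw(-.125,.05,.06),4.34)"
```

```text
time: 23.27
tool_pos: [0.5499, 0.4053, 0.1116]
tool_rot: [0.001, 0.68, 0.733, 0.002]
contact_force: [-0.5, 0.2, -0.8]
gripper_width: 0.342
{'d_tool_mm': [-360.5, -28.3, 10.7], 'yaw': np.float64(4.3), 'w': 0.342, 't': 23.27, 'j': [0.53, 0.28, 1.57, -0.0, 1.29, 0.45], 'F': [-0.5, 0.2, -0.8], 'az': np.float64(-0.04)}
```

```bash
python3 -m creep '[[0,0,0,-0.03,-0.0023,0,0],[0,0,0,-0.03,-0.0023,0,0],[0,0,0,-0.03,-0.0023,0,0],[0,0,0,-0.03,-0.0023,0,0],[0,0,0,-0.03,-0.0023,0,0],[0,0,0,-0.03,-0.0023,0,0],[0,0,0,-0.03,-0.0023,0,0],[0,0,0,-0.03,-0.0023,0,0],[0,0,0,-0.03,-0.0023,0,0],[0,0,0,-0.03,-0.0023,0,0],[0,0,0,-0.03,-0.0023,0,0],[0,0,0,-0.03,-0.0023,0,0],[0,0,0,0,0,0.015,0],[0,0,0,0,0,0.015,0],[0,0,0,0,0,0,0],[0,0,0,0,0,0,0]]'
python3 -c "
from h import *
rem(tw(-.125,.05,.0025),4.34)"
```

```text
time: 24.6
tool_pos: [0.5467, 0.0435, 0.0777]
tool_rot: [-0.001, 0.681, 0.732, -0.001]
contact_force: [0.0, 0.1, -0.4]
gripper_width: 0.34
{'d_tool_mm': [0.0, 2.1, 35.2], 'yaw': np.float64(4.12), 'w': 0.34, 't': 24.6, 'j': [-0.06, 0.02, 1.92, 0.0, 1.21, -0.13], 'F': [0.0, 0.1, -0.4], 'az': np.float64(-0.22)}
```

```bash
python3 -m creep '[[0,0,0,0,0.002,0.012,0],[0,0,0,0,0,0.012,0],[0,0,0,0,0,0.006,0],[0,0,0,0,0,0.005,0],[0,0,0,0,0,0,0.5],[0,0,0,0,0,0,0.5],[0,0,0,0,0,0,0.5],[0,0,0,0,0,-0.02,0.5],[0,0,0,0,0,-0.04,0.5],[0,0,0,0.04,0,0,0.5],[0,0,0,0.04,0,0,0.5],[0,0,0,0.04,0,0,0.5],[0,0,0,0.04,0,0,0.5],[0,0,0,0,0,0,0.5]]'
python3 - <<'E'
from h import *
b=manip.grab_frame("side")
show('p5','side',b,(250,90,450,330),2.4)
mb=pale(b,"side")
n,l,s,ce=cv2.connectedComponentsWithStats(mb)
for i in range(1,n):
    if s[i,4]<100: continue
    p0=toz("side",ce[i],.0197)[0]; print(ce[i].round(0),*fitblock(None,mb,p0,.005))
rem([.4255,.3848,.10],-1)
E
```

```text
time: 25.77
tool_pos: [0.5374, 0.2092, 0.1046]
tool_rot: [-0.0, 0.679, 0.734, 0.002]
contact_force: [-0.3, -0.6, -0.9]
gripper_width: 0.5
[376. 299.] [0.4257 0.3838] -1.2 7.5
{'d_tool_mm': [186.5, -97.9, 4.2], 'yaw': np.float64(4.49), 'w': 0.496, 't': 25.82, 'j': [0.24, 0.05, 1.84, 0.0, 1.25, 0.16], 'F': [0.2, 0.3, 0.0], 'az': np.float64(5.49)}
```

View pics/p5.png

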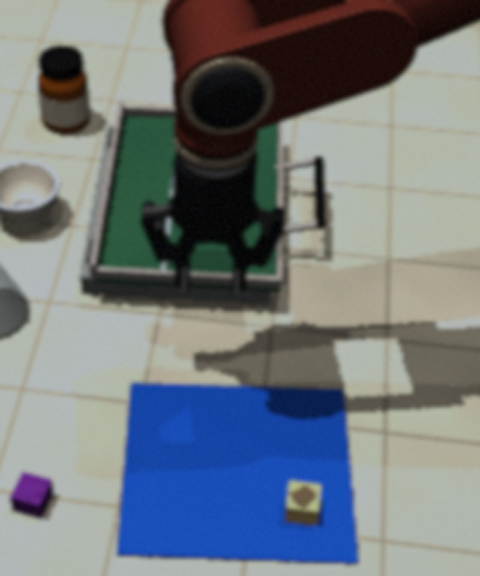

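One block is left on the board, unmoved.

```bash
python3 -m creep '[[0,0,0,0.031,-0.0163,0,0.5],[0,0,0,0.031,-0.0163,0,0.5],[0,0,0,0.031,-0.0163,0,0.5],[0,0,0,0.031,-0.0163,0,0.5],[0,0,0,0.031,-0.0163,0,0.5],[0,0,0,0.031,-0.0163,0,0.5],[0,0,5.5,0,0,0.02,0.5],[0,0,0,0,0,0.02,0.5],[0,0,0,0,0,0,0.5],[0,0,0,0,0,0,0.5]]'
python3 -c "
from h import *
rem([.4255,.3848,.007],-1)"
```

```text
time: 26.65
tool_pos: [0.4262, 0.3805, 0.0624]
tool_rot: [-0.0, 0.715, 0.699, -0.001]
contact_force: [0.4, -0.4, -0.3]
gripper_width: 0.502
{'d_tool_mm': [4.4, -0.7, 55.4], 'yaw': np.float64(-1.33), 'w': 0.502, 't': 26.65, 'j': [0.6, 0.09, 1.87, -0.0, 1.18, 0.62], 'F': [0.4, -0.4, -0.3], 'az': np.float64(-0.33)}
```

```bash
python3 -m creep '[[0,0,0,0.0045,-0.0007,0.015,0.5],[0,0,0,0,0,0.02,0.5],[0,0,0,0,0,0.02,0.5],[0,0,0,0,0,0,0],[0,0,0,0,0,0,0],[0,0,0,0,0,0,0],[0,0,0,0,0,0,0],[0,0,0,0,0,-0.03,0],[0,0,0,0,0,-0.04,0],[0,0,0,0,0,-0.03,0],[0,0,-5.5,0,0,0,0],[0,0,0,0,0,0,0]]'
python3 -c "
from h import *
rem(tw(-.125,.1,.06),4.34)"
```

```text
time: 27.65
tool_pos: [0.4285, 0.3878, 0.1134]
tool_rot: [0.001, 0.68, 0.733, 0.004]
contact_force: [0.5, 0.3, -0.2]
gripper_width: 0.338
{'d_tool_mm': [-302.2, 94.1, 12.8], 'yaw': np.float64(4.29), 'w': 0.338, 't': 27.65, 'j': [0.61, 0.04, 1.83, -0.0, 1.26, 0.53], 'F': [0.5, 0.3, -0.2], 'az': np.float64(-0.05)}
```

```bash
python3 -m creep '[[0,0,0,-0.0302,0.0094,0,0],[0,0,0,-0.0302,0.0094,0,0],[0,0,0,-0.0302,0.0094,0,0],[0,0,0,-0.0302,0.0094,0,0],[0,0,0,-0.0302,0.0094,0,0],[0,0,0,-0.0302,0.0094,0,0],[0,0,0,-0.0302,0.0094,0,0],[0,0,0,-0.0302,0.0094,0,0],[0,0,0,-0.0302,0.0094,0,0],[0,0,0,-0.0302,0.0094,0,0],[0,0,0,0,0,0.015,0],[0,0,0,0,0,0.015,0],[0,0,0,0,0,0,0],[0,0,0,0,0,0,0]]'
python3 -c "
from h import *
rem(tw(-.125,.1,.0025),4.34)"
```

```text
time: 28.82
tool_pos: [0.5405, 0.0917, 0.0768]
tool_rot: [-0.001, 0.681, 0.732, -0.001]
contact_force: [0.7, 0.9, 0.3]
gripper_width: 0.34
{'d_tool_mm': [1.5, 4.8, 34.3], 'yaw': np.float64(4.11), 'w': 0.34, 't': 28.82, 'j': [0.03, 0.02, 1.92, 0.0, 1.21, -0.04], 'F': [0.7, 0.9, 0.3], 'az': np.float64(-0.23)}
```

```bash
python3 -m creep '[[0,0,0,0.0015,0.005,0.012,0],[0,0,0,0,0,0.012,0],[0,0,0,0,0,0.006,0],[0,0,0,0,0,0.004,0],[0,0,0,0,0,0,0.5],[0,0,0,0,0,0,0.5],[0,0,0,0,0,0,0.5],[0,0,0,0,0,-0.02,0.5],[0,0,0,0,0,-0.04,0.5],[0,0,0,0,-0.03,-0.03,0.5],[0,0,0,0,-0.04,0,0.4],[0,0,0,0,-0.04,0,0.4],[0,0,0,0.02,-0.03,-0.04,0.4],[0,0,0,0.04,-0.02,-0.02,0.4],[0,0,0,0.04,0,0,0.4],[0,0,0,0.04,0,0,0.4],[0,0,0,0,0,0,0.4]]'
cat >> h.py <<'E'
def palemask(im):
    h=cv2.cvtColor(im,cv2.COLOR_BGR2HSV);g=h[...,0]
    return ~((g>55)&(g<92)&(h[...,1]>80))
def trayblocks(a,b,t=0):
    """blocks on tray from top view: non-green blobs inside floor"""
    out=[]
    C=[tw(x,y,0,t) for x,y in((-.19,-.135),(-.19,.135),(-.003,.135),(-.003,-.135))]
    f=cv2.fillConvexPoly(np.zeros((400,640),np.uint8),proj("top",C).round().astype(np.int32),1)
    h=cv2.cvtColor(a,cv2.COLOR_BGR2HSV)
    m=((f>0)&palemask(a)).astype(np.uint8)
    m=cv2.morphologyEx(m,cv2.MORPH_OPEN,np.ones((4,4)))
    n,l,s,ce=cv2.connectedComponentsWithStats(m)
    M,o=trayM(TP+[t])
    for i in range(1,n):
        if s[i,4]<60: continue
        # ray to plane z_tray=.018
        c0,d=ray("top",ce[i]); p=(c0-o)@M; dd=d[0]@M; q=p+dd*((.018-p[2])/dd[2])
        print(ce[i].round(1),s[i,4],"tray xy",q[:2].round(4))
E
python3 - <<'E'
from h import *
a=manip.grab_frame("top");b=manip.grab_frame("side")
trayblocks(a,b)
rem(tw(-.243,0,.012),4.34)
show('p6','top',a,(140,160,430,300),2.7);show('p6s','side',b,(250,90,450,330),2.4)
E
```

```text
time: 30.23
tool_pos: [0.3871, 0.2173, 0.1837]
tool_rot: [-0.0, 0.678, 0.735, 0.003]
contact_force: [0.8, -1.3, -0.7]
gripper_width: 0.401
[384.2 220.5] 152 tray xy [-0.1283 -0.102 ]
[365.7 223.2] 153 tray xy [-0.1304 -0.0507]
[347.6 224.7] 151 tray xy [-0.1294 -0.0007]
[329.4 226.7] 149 tray xy [-0.1297  0.0493]
[310.9 228.2] 153 tray xy [-0.1286  0.1   ]
{'d_tool_mm': [-231.3, 29.3, 130.6], 'yaw': np.float64(4.41), 'w': 0.398, 't': 30.33, 'j': [0.33, -0.38, 2.08, -0.0, 1.44, 0.26], 'F': [0.1, 0.1, 0.4], 'az': np.float64(0.07)}
```

View pics/p6.png

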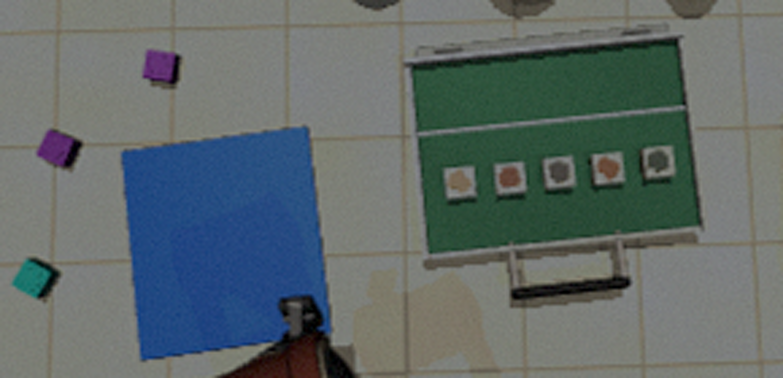

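View pics/p6s.png

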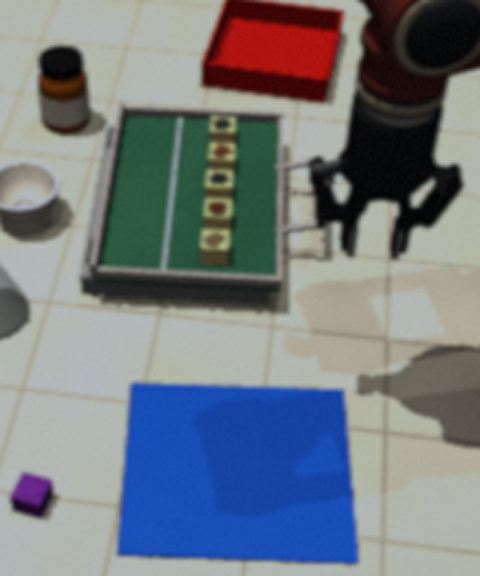

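All five blocks are in a row behind the line (tray x ≈ -0.129, y ≈ -0.10 to +0.10) and the board is empty. Now the bar.

```bash
python3 -m creep '[[0,0,0,-0.033,0.0042,0.008,0.4],[0,0,0,-0.033,0.0042,0.008,0.4],[0,0,0,-0.033,0.0042,0.008,0.4],[0,0,0,-0.033,0.0042,0.008,0.4],[0,0,0,-0.033,0.0042,0.008,0.4],[0,0,0,-0.033,0.0042,0.008,0.4],[0,0,0,-0.033,0.0042,0.008,0.4],[0,0,0,0,0,0.01,0.4],[0,0,0,0,0,0,0.4],[0,0,0,0,0,0,0.4]]'
python3 -c "
from h import *
rem(tw(-.243,0,.012),4.34)"
```

```text
time: 31.17
tool_pos: [0.4335, -0.0169, 0.1151]
tool_rot: [-0.001, 0.682, 0.732, -0.0]
contact_force: [0.1, 0.7, 0.3]
gripper_width: 0.397
{'d_tool_mm': [1.6, 1.7, 63.1], 'yaw': np.float64(4.07), 'w': 0.397, 't': 31.17, 'j': [-0.21, -0.33, 2.16, 0.0, 1.32, -0.28], 'F': [0.1, 0.7, 0.3], 'az': np.float64(-0.27)}
```

```bash
python3 -m creep '[[0,0,0,0,0.0035,0.015,0.4],[0,0,0,0,0,0.02,0.4],[0,0,0,0,0,0.02,0.4],[0,0,0,0,0,0.015,0.4],[0,0,0,0,0,0.009,0.4],[0,0,0,0,0,0,0.4],[0,0,0,0,0,0,0],[0,0,0,0,0,0,0],[0,0,0,0,0,0,0],[0,0,0,0,0,0,0],[0,0,0,0,0,0,0],[0,0,0,0,0,0,0]]'
python3 -c "
from h import *
rem(tw(-.243,0,.012),4.34)
M=0
r=lambda t:(-.243*np.cos(t)+.012*np.sin(t),.243*np.sin(t)+.012*np.cos(t))
t=np.linspace(0,.49,26);x,z=r(t);print([(round(a*1000,1),round(b*1000,1)) for a,b in zip(np.diff(x),np.diff(z))])"
```

```text
time: 32.17
tool_pos: [0.4368, -0.0159, 0.0379]
tool_rot: [-0.001, 0.681, 0.733, -0.001]
contact_force: [-7.1, 0.9, 5.9]
gripper_width: 0.114
{'d_tool_mm': [1.0, -1.9, -14.1], 'yaw': np.float64(4.23), 'w': 0.114, 't': 32.17, 'j': [-0.21, -0.2, 2.2, -0.0, 1.15, -0.28], 'F': [-7.1, 0.9, 5.9], 'az': np.float64(-0.11)}
[(np.float64(0.3), np.float64(4.8)), (np.float64(0.4), np.float64(4.8)), (np.float64(0.5), np.float64(4.7)), (np.float64(0.6), np.float64(4.7)), (np.float64(0.7), np.float64(4.7)), (np.float64(0.7), np.float64(4.7)), (np.float64(0.8), np.float64(4.7)), (np.float64(0.9), np.float64(4.7)), (np.float64(1.0), np.float64(4.7)), (np.float64(1.1), np.float64(4.6)), (np.float64(1.2), np.float64(4.6)), (np.float64(1.3), np.float64(4.6)), (np.float64(1.4), np.float64(4.6)), (np.float64(1.5), np.float64(4.5)), (np.float64(1.6), np.float64(4.5)), (np.float64(1.6), np.float64(4.5)), (np.float64(1.7), np.float64(4.4)), (np.float64(1.8), np.float64(4.4)), (np.float64(1.9), np.float64(4.4)), (np.float64(2.0), np.float64(4.3)), (np.float64(2.1), np.float64(4.3)), (np.float64(2.2), np.float64(4.2)), (np.float64(2.2), np.float64(4.2)), (np.float64(2.3), np.float64(4.2)), (np.float64(2.4), np.float64(4.1))]
```

```bash
python3 -m creep '[[0,0,0,0,0.0003,-0.0048,0],[0,0,0,0,0.0004,-0.0048,0],[0,0,0,0,0.0005,-0.0047,0],[0,0,0,0,0.0006,-0.0047,0],[0,0,0,0,0.0007,-0.0047,0],[0,0,0,0,0.0007,-0.0047,0],[0,0,0,0,0.0008,-0.0047,0],[0,0,0,0,0.0009,-0.0047,0],[0,0,0,0,0.001,-0.0047,0],[0,0,0,0,0.0011,-0.0046,0],[0,0,0,0,0.0012,-0.0046,0],[0,0,0,0,0.0013,-0.0046,0],[0,0,0,0,0.0014,-0.0046,0]]'
python3 -c "
from h import *
rem(tw(-.243,0,.012,.255),4.34)
show('u1','side',crop=(250,80,450,250),sc=3.5)"
```

```text
time: 33.25
tool_pos: [0.4467, -0.0151, 0.097]
tool_rot: [-0.002, 0.681, 0.733, -0.002]
contact_force: [-10.4, -0.8, -5.1]
gripper_width: 0.113
{'d_tool_mm': [0.9, -1.0, -15.9], 'yaw': np.float64(4.21), 'w': 0.113, 't': 33.25, 'j': [-0.2, -0.26, 2.14, -0.0, 1.27, -0.27], 'F': [-10.4, -0.8, -5.1], 'az': np.float64(-0.13)}
```

View pics/u1.png

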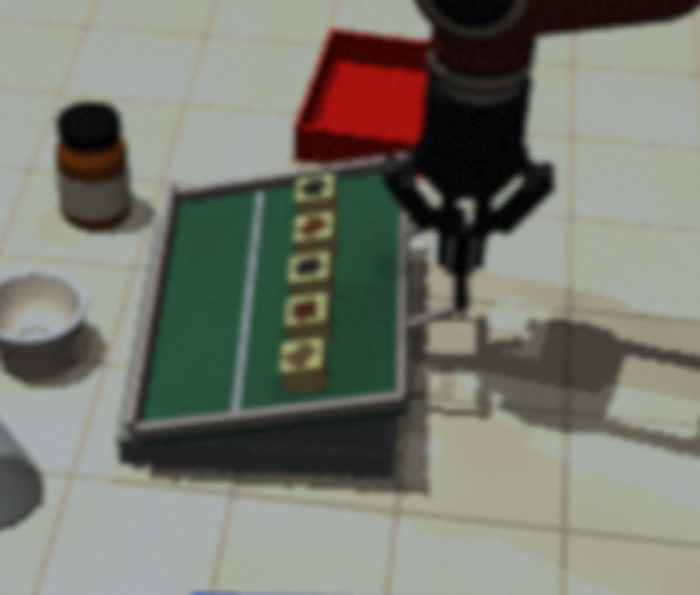

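```bash
python3 -m creep '[[0,0,0,0,0.0015,-0.0045,0],[0,0,0,0,0.0016,-0.0045,0],[0,0,0,0,0.0016,-0.0045,0],[0,0,0,0,0.0017,-0.0044,0],[0,0,0,0,0.0018,-0.0044,0],[0,0,0,0,0.0019,-0.0044,0],[0,0,0,0,0.002,-0.0043,0],[0,0,0,0,0.0021,-0.0043,0],[0,0,0,0,0.0022,-0.0042,0],[0,0,0,0,0.0022,-0.0042,0],[0,0,0,0,0.0023,-0.0042,0],[0,0,0,0,0.0024,-0.0041,0],[0,0,0,0,0,0,0],[0,0,0,0,0,0,0],[0,0,0,0,0,0,0],[0,0,0,0,0,0,0]]'
python3 -c "
from h import *
rem(tw(-.243,0,.012,.49),4.34)
show('u2','side',crop=(250,80,450,250),sc=3.5)
show('u2t','top',crop=(270,150,430,290),sc=4)"
```

```text
time: 34.63
tool_pos: [0.4692, -0.0135, 0.1505]
tool_rot: [-0.003, 0.681, 0.733, -0.003]
contact_force: [-16.9, -0.7, 3.0]
gripper_width: 0.115
{'d_tool_mm': [1.0, -0.2, -14.4], 'yaw': np.float64(4.22), 'w': 0.115, 't': 34.63, 'j': [-0.19, -0.26, 2.04, -0.0, 1.37, -0.26], 'F': [-16.9, -0.7, 3.0], 'az': np.float64(-0.12)}
```

View pics/u2.png

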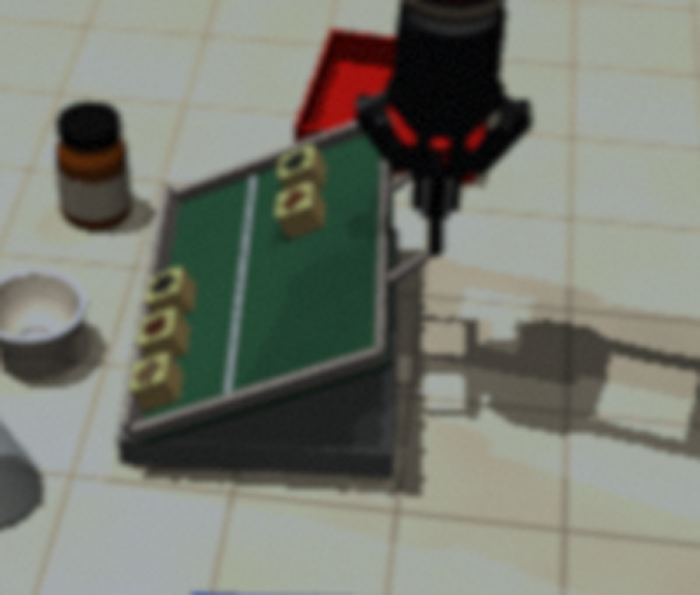

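View pics/u2t.png

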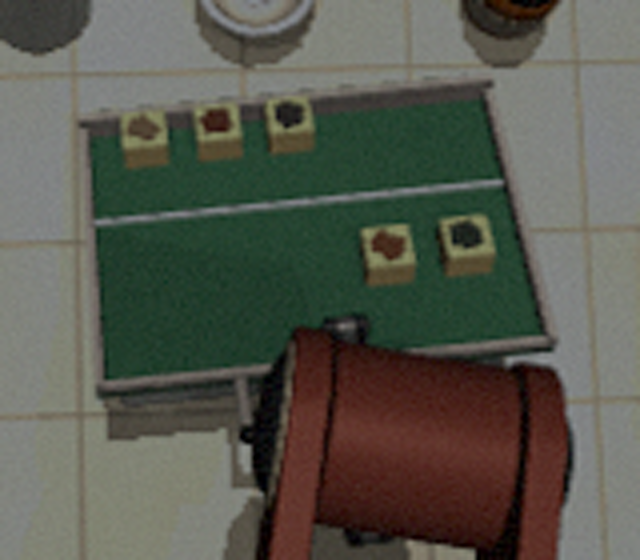

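Three blocks slid flush to the fence at crop (145,150), (218,140) and (290,132). Two stuck, at (388,252) and (467,245). I'll check the tilt and flushness numerically.

```bash
python3 - <<'E'
from h import *
L=[[-.072,.138,0],[-.072,-.138,0],[-.2,.143,.008],[-.2,-.143,.008]]
f=least_squares(lambda t:(proj("top",[tw(*q,t[0]) for q in L])-[(293.75,205.5),(395.75,196),(295,248),(408.3,236.5)]).ravel(),[.4]);print(f.x,f.fun.round(1))
# overlay expected top faces for flush blocks
b=manip.grab_frame("side");im=cv2.resize(b[80:250,250:450],None,fx=3.5,fy=3.5,interpolation=cv2.INTER_CUBIC)
for y in(.1,.05,0):
    for dx in(0,):
        P=[tw(-.015+i*.015,y+j*.015,.024,.49) for i,j in((-1,-1),(-1,1),(1,1),(1,-1))]
        p=((proj("side",P)-[250,80]+.5)*3.5).astype(np.int32);cv2.polylines(im,[p],True,(0,0,255),1)
cv2.imwrite("pics/u3.png",im)
E
```

```text
[0.45244635] [ 0.8  0.5 -0.5 -0.3  0.4  0.  -0.1 -0.3]
```

View pics/u3.png

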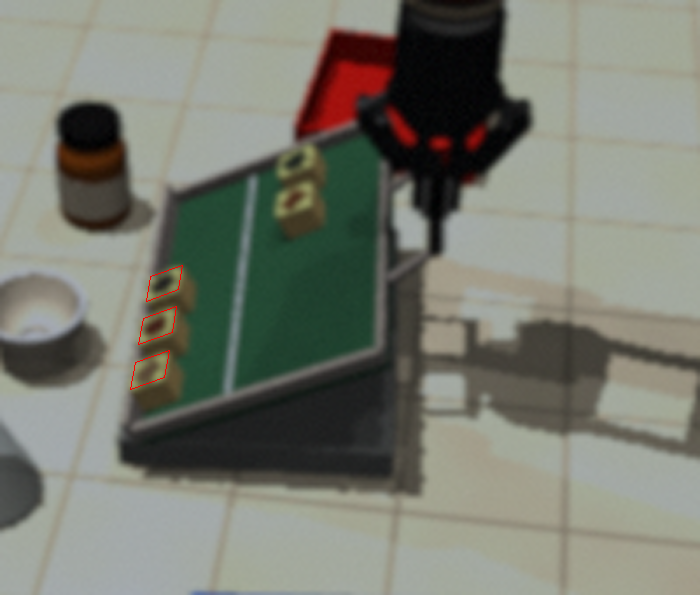

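Flush matches. The two tilt readings (0.45 from the image, 0.49 from the tool pose) are both above 0.42. I'll go up slightly for margin, hold, then lower.

```bash
python3 -m creep '[[0,0,0,0,0.0012,-0.002,0],[0,0,0,0,0.0012,-0.002,0],[0,0,0,0,0,0,0],[0,0,0,0,0,0,0],[0,0,0,0,0,0,0],[0,0,0,0,0,0,0]]'
python3 -c "
from h import *
rem(tw(-.243,0,.012,.50),4.34)
show('u4t','top',crop=(270,150,430,290),sc=4)"
```

```text
time: 35.28
tool_pos: [0.4713, -0.0133, 0.1541]
tool_rot: [-0.003, 0.681, 0.733, -0.003]
contact_force: [-15.5, -1.2, 1.6]
gripper_width: 0.117
{'d_tool_mm': [1.0, -1.0, -12.9], 'yaw': np.float64(4.22), 'w': 0.117, 't': 35.28, 'j': [-0.19, -0.26, 2.03, -0.0, 1.38, -0.26], 'F': [-15.5, -1.2, 1.6], 'az': np.float64(-0.12)}
```

View pics/u4t.png

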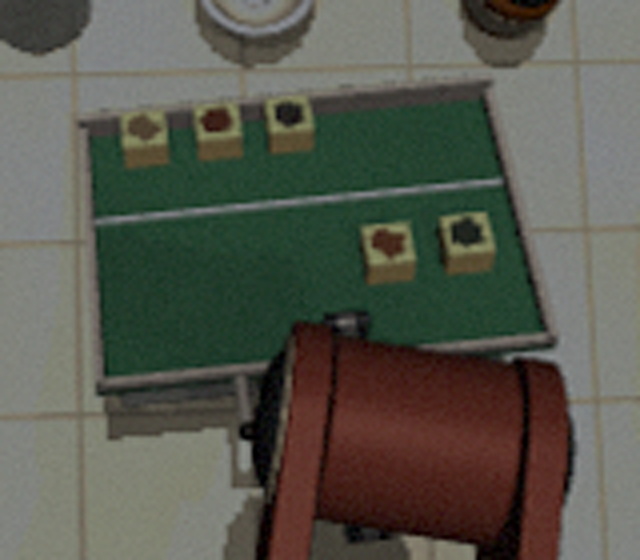

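```bash
python3 -m creep '[[0,0,0,0,-0.0024,0.0041,0],[0,0,0,0,-0.0024,0.0041,0],[0,0,0,0,-0.0023,0.0042,0],[0,0,0,0,-0.0022,0.0042,0],[0,0,0,0,-0.0022,0.0042,0],[0,0,0,0,-0.0021,0.0043,0],[0,0,0,0,-0.002,0.0043,0],[0,0,0,0,-0.0019,0.0044,0],[0,0,0,0,-0.0018,0.0044,0],[0,0,0,0,-0.0017,0.0044,0],[0,0,0,0,-0.0016,0.0045,0],[0,0,0,0,-0.0016,0.0045,0],[0,0,0,0,-0.0015,0.0045,0],[0,0,0,0,-0.0014,0.0046,0],[0,0,0,0,-0.0013,0.0046,0]]'
python3 -c "
from h import *
rem(tw(-.243,0,.012,.0),4.34)"
```

```text
time: 36.58
tool_pos: [0.4449, -0.0153, 0.0902]
tool_rot: [-0.002, 0.681, 0.733, -0.001]
contact_force: [-15.1, 0.1, 7.3]
gripper_width: 0.111
{'d_tool_mm': [0.9, -9.8, 38.3], 'yaw': np.float64(4.22), 'w': 0.111, 't': 36.58, 'j': [-0.2, -0.26, 2.15, -0.0, 1.26, -0.28], 'F': [-15.1, 0.1, 7.3], 'az': np.float64(-0.12)}
```

```bash
python3 -m creep '[[0,0,0,0,-0.0012,0.0046,0],[0,0,0,0,-0.0011,0.0046,0],[0,0,0,0,-0.001,0.0047,0],[0,0,0,0,-0.0009,0.0047,0],[0,0,0,0,-0.0008,0.0047,0],[0,0,0,0,-0.0007,0.0047,0],[0,0,0,0,-0.0007,0.0047,0],[0,0,0,0,-0.0006,0.0047,0],[0,0,0,0,-0.0005,0.0047,0],[0,0,0,0,-0.0004,0.0048,0],[0,0,0,0,-0.0003,0.0048,0],[0,0,0,0,0,0.0015,0],[0,0,0,0,0,0,0],[0,0,0,0,0,0,0]]'
python3 -c "
from h import *
rem(tw(-.243,0,.012,.0),4.34)"
```

```text
time: 37.75
tool_pos: [0.4369, -0.0159, 0.0378]
tool_rot: [-0.002, 0.681, 0.733, -0.002]
contact_force: [-17.8, 1.8, 15.6]
gripper_width: 0.109
{'d_tool_mm': [1.0, -2.0, -14.2], 'yaw': np.float64(4.23), 'w': 0.109, 't': 37.75, 'j': [-0.21, -0.2, 2.19, -0.0, 1.15, -0.28], 'F': [-17.8, 1.8, 15.6], 'az': np.float64(-0.11)}
```

```bash
python3 -m creep '[[0,0,0,0,0,0,0.15],[0,0,0,0,0,0,0.25],[0,0,0,0,0,0,0.35],[0,0,0,0,0,0,0.35],[0,0,0,0,0,-0.02,0.35],[0,0,0,0,0,-0.03,0.35],[0,0,0,0,0,-0.04,0.4],[0,0,0,0,0,-0.04,0.5],[0,0,0,0.03,-0.02,-0.03,0.5],[0,0,0,0.04,-0.01,0,0.5],[0,0,0,0.04,0,0,0.5],[0,0,0,0.04,0,0,0.5],[0,0,0,0,0,0,0.5]]'
python3 - <<'E'
from h import *
a=manip.grab_frame("top");b=manip.grab_frame("side")
trayblocks(a,b)
rem(tw(-.13,-.1,.06),4.34)
show('v1','top',a,(270,150,430,290),4);show('v1s','side',b,(250,60,450,230),3.5)
E
```

```text
time: 38.83
tool_pos: [0.3991, 0.134, 0.1936]
tool_rot: [0.0, 0.678, 0.735, 0.003]
contact_force: [0.8, -1.1, 0.0]
gripper_width: 0.501
[343.2 185.6] 115 tray xy [-0.0207 -0.0009]
[325.5 187.5] 117 tray xy [-0.0211  0.0485]
[307.1 189.3] 117 tray xy [-0.0209  0.0999]
[384.1 220.5] 153 tray xy [-0.1282 -0.1019]
[365.6 223. ] 156 tray xy [-0.1298 -0.0503]
{'d_tool_mm': [-247.3, 136.4, 93.2], 'yaw': np.float64(4.44), 'w': 0.498, 't': 38.93, 'j': [0.14, -0.45, 2.11, -0.0, 1.48, 0.06], 'F': [-0.3, -0.6, 1.2], 'az': np.float64(0.1)}
```

View pics/v1.png

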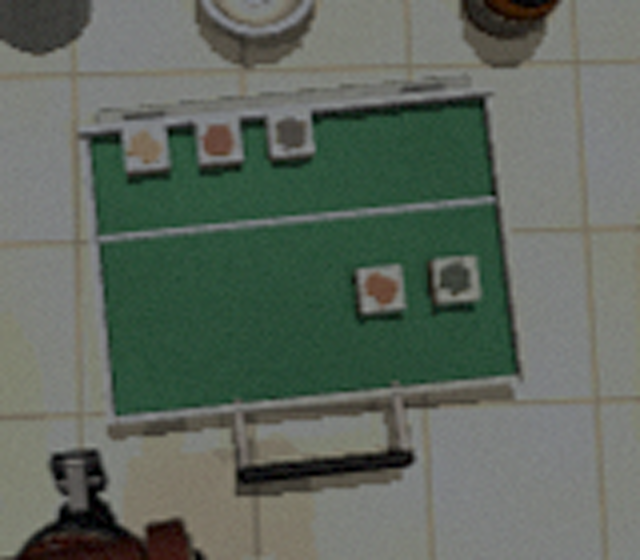

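View pics/v1s.png

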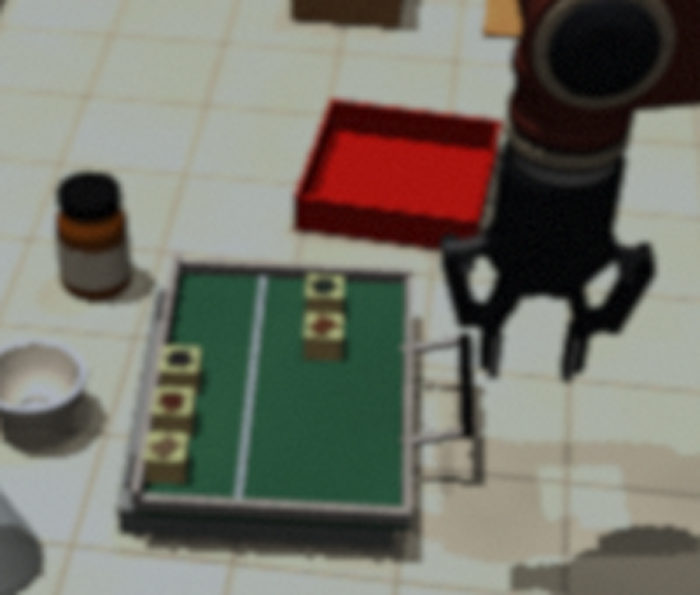

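Tray flat, row in place, the two stuck blocks unchanged. Picking the outer one.

```bash
python3 -m creep '[[0,0,0,-0.031,0.0175,0.008,0.5],[0,0,0,-0.031,0.0175,0.008,0.5],[0,0,0,-0.031,0.0175,0.008,0.5],[0,0,0,-0.031,0.0175,0.008,0.5],[0,0,0,-0.031,0.0175,0.008,0.5],[0,0,0,-0.031,0.0175,0.008,0.5],[0,0,0,-0.031,0.0175,0.008,0.5],[0,0,0,-0.031,0.0175,0.008,0.5],[0,0,0,0,0,0.02,0.5],[0,0,0,0,0,0,0.5],[0,0,0,0,0,0,0.5]]'
python3 -c "
from h import *
rem(tw(-.126,-.101,.0025),4.34)"
```

```text
time: 39.85
tool_pos: [0.5559, -0.1102, 0.1065]
tool_rot: [-0.002, 0.682, 0.732, -0.001]
contact_force: [-0.1, 0.4, 0.3]
gripper_width: 0.505
{'d_tool_mm': [2.9, 3.7, 63.9], 'yaw': np.float64(4.04), 'w': 0.505, 't': 39.85, 'j': [-0.33, 0.03, 1.86, 0.0, 1.26, -0.4], 'F': [-0.1, 0.4, 0.3], 'az': np.float64(-0.3)}
```

```bash
python3 -m creep '[[0,0,0,0.003,0.0037,0.02,0.5],[0,0,0,0,0,0.02,0.5],[0,0,0,0,0,0.02,0.5],[0,0,0,0,0,0.004,0.5],[0,0,0,0,0,0,0],[0,0,0,0,0,0,0],[0,0,0,0,0,0,0],[0,0,0,0,0,0,0],[0,0,0,0,0,0,0],[0,0,0,0,0,-0.02,0],[0,0,0,0,0,-0.03,0],[0,0,0,0,0,-0.03,0],[0,0,0,0,0,0,0]]'
python3 -c "
from h import *
rem([.515,-.37,.1],4.34)
show('w1','side',crop=(250,60,450,230),sc=3.5)"
```

```text
time: 40.93
tool_pos: [0.565, -0.107, 0.1318]
tool_rot: [0.006, 0.681, 0.733, 0.003]
contact_force: [0.6, 0.1, 1.2]
gripper_width: 0.336
{'d_tool_mm': [-258.4, -69.5, 32.3], 'yaw': np.float64(4.21), 'w': 0.336, 't': 40.93, 'j': [-0.32, 0.01, 1.83, 0.0, 1.29, -0.39], 'F': [0.6, 0.1, 1.2], 'az': np.float64(-0.13)}
```

View pics/w1.png

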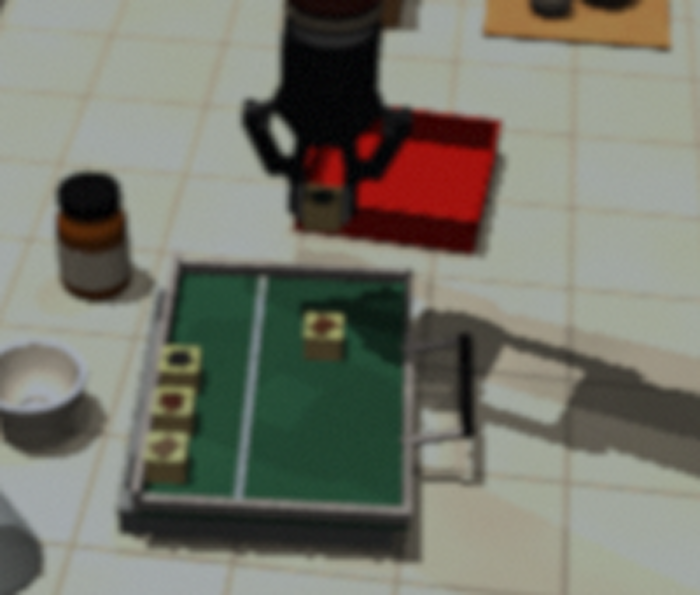

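Block held. To the box.

```bash
python3 -m creep '[[0,0,0,-0.029,-0.0077,0,0],[0,0,0,-0.029,-0.0077,0,0],[0,0,0,-0.029,-0.0077,0,0],[0,0,0,-0.029,-0.0077,0,0],[0,0,0,-0.029,-0.0077,0,0],[0,0,0,-0.029,-0.0077,0,0],[0,0,0,-0.029,-0.0077,0,0],[0,0,0,-0.029,-0.0077,0,0],[0,0,0,-0.029,-0.0077,0,0],[0,0,0,0,0,0.02,0],[0,0,0,0,0,0.02,0],[0,0,0,0,0,0,0],[0,0,0,0,0,0,0]]'
python3 -c "
from h import *
rem([.515,-.37,.008],4.34)
show('w2','top',crop=(400,170,560,300),sc=4)"
```

```text
time: 42.07
tool_pos: [0.5091, -0.3698, 0.0813]
tool_rot: [-0.003, 0.681, 0.732, -0.0]
contact_force: [0.5, 1.0, 0.0]
gripper_width: 0.333
{'d_tool_mm': [-0.9, 6.1, 73.2], 'yaw': np.float64(4.19), 'w': 0.333, 't': 42.07, 'j': [-0.75, 0.2, 1.72, -0.0, 1.23, -0.82], 'F': [0.5, 1.0, 0.0], 'az': np.float64(-0.15)}
```

View pics/w2.png

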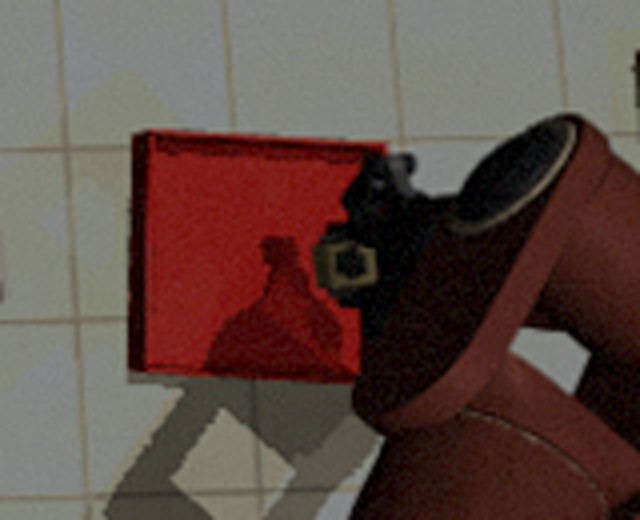

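```bash
python3 -m creep '[[0,0,0,0,0.006,0.02,0],[0,0,0,0,0,0.02,0],[0,0,0,0,0,0.02,0],[0,0,0,0,0,0.008,0],[0,0,0,0,0,0.004,0],[0,0,0,0,0,0,0.5],[0,0,0,0,0,0,0.5],[0,0,0,0,0,0,0.5],[0,0,0,0,0,-0.03,0.5],[0,0,0,0,0,-0.04,0.5],[0,0,0,0,0,-0.03,0.5],[0,0,0,0.035,0.007,0,0.5],[0,0,0,0.035,0.007,0,0.5],[0,0,0,0.035,0.007,0,0.5],[0,0,0,0.035,0.007,0,0.5],[0,0,0,0.035,0.007,0,0.5],[0,0,0,0.035,0.007,0,0.5],[0,0,0,0.035,0.007,0,0.5],[0,0,0,0.035,0.007,0,0.5],[0,0,0,0,0,0,0.5]]'
python3 - <<'E'
from h import *
rem(tw(-.126,-.050,.0025),4.34)
a=manip.grab_frame("top");b=manip.grab_frame("side")
trayblocks(a,b)
x=cv2.resize(a[150:290,270:510],None,fx=3,fy=3);cv2.imwrite("pics/w3.png",x)
E
```

```text
time: 43.78
tool_pos: [0.5528, -0.0823, 0.1133]
tool_rot: [0.0, 0.679, 0.734, 0.001]
contact_force: [0.2, 0.8, 0.4]
gripper_width: 0.499
{'d_tool_mm': [25.8, 4.4, 70.8], 'yaw': np.float64(4.51), 'w': 0.499, 't': 43.78, 'j': [-0.28, -0.0, 1.87, 0.0, 1.27, -0.36], 'F': [0.2, 0.8, 0.4], 'az': np.float64(0.17)}
[343.3 185.7] 116 tray xy [-0.0208 -0.001 ]
[325.5 187.5] 117 tray xy [-0.0211  0.0485]
[307.  189.3] 119 tray xy [-0.0209  0.1002]
[380.8 219.6] 1458 tray xy [-0.1248 -0.0931]
```

View pics/w3.png

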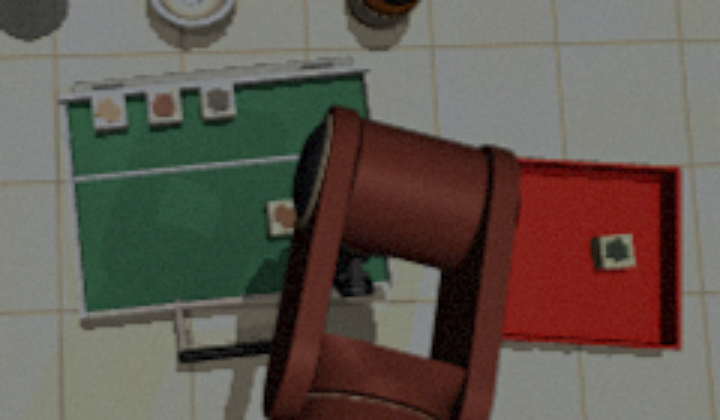

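First stuck block is in the box at crop (617,252). Second one now.

```bash
python3 -m creep '[[0,0,0,0.0258,0.0044,0.005,0.5],[0,0,0,0,0,0.02,0.5],[0,0,0,0,0,0.02,0.5],[0,0,0,0,0,0.015,0.5],[0,0,0,0,0,0.011,0.5],[0,0,0,0,0,0,0.5],[0,0,0,0,0,0,0],[0,0,0,0,0,0,0],[0,0,0,0,0,0,0],[0,0,0,0,0,0,0],[0,0,0,0,0,0,0],[0,0,0,0,0,-0.02,0],[0,0,0,0,0,-0.03,0],[0,0,0,0,0,-0.03,0],[0,0,0,0,0,0,0]]'
python3 -c "
from h import *
rem([.515,-.30,.1],4.34)"
```

```text
time: 45.13
tool_pos: [0.5586, -0.062, 0.1281]
tool_rot: [0.005, 0.681, 0.733, 0.003]
contact_force: [0.7, 0.2, 1.0]
gripper_width: 0.338
{'d_tool_mm': [-234.0, -61.3, 28.3], 'yaw': np.float64(4.22), 'w': 0.338, 't': 45.13, 'j': [-0.24, -0.02, 1.86, 0.0, 1.29, -0.32], 'F': [0.7, 0.2, 1.0], 'az': np.float64(-0.12)}
```

```bash
python3 -m creep '[[0,0,0,-0.0292,-0.0077,0,0],[0,0,0,-0.0292,-0.0077,0,0],[0,0,0,-0.0292,-0.0077,0,0],[0,0,0,-0.0292,-0.0077,0,0],[0,0,0,-0.0292,-0.0077,0,0],[0,0,0,-0.0292,-0.0077,0,0],[0,0,0,-0.0292,-0.0077,0,0],[0,0,0,-0.0292,-0.0077,0,0],[0,0,0,0,0,0.02,0],[0,0,0,0,0,0.015,0],[0,0,0,0,0,0,0],[0,0,0,0,0,0,0]]'
python3 -c "
from h import *
rem([.515,-.30,.008],4.34)"
```

```text
time: 46.13
tool_pos: [0.5092, -0.298, 0.0844]
tool_rot: [-0.001, 0.681, 0.733, -0.0]
contact_force: [-0.1, 0.9, -0.1]
gripper_width: 0.337
{'d_tool_mm': [-2.6, 5.8, 76.4], 'yaw': np.float64(4.2), 'w': 0.337, 't': 46.13, 'j': [-0.66, 0.11, 1.81, 0.0, 1.23, -0.73], 'F': [-0.1, 0.9, -0.1], 'az': np.float64(-0.14)}
```

```bash
python3 -m creep '[[0,0,0,-0.002,0.006,0.02,0],[0,0,0,0,0,0.02,0],[0,0,0,0,0,0.02,0],[0,0,0,0,0,0.01,0],[0,0,0,0,0,0.005,0],[0,0,0,0,0,0,0.5],[0,0,0,0,0,0,0.5],[0,0,0,0,0,0,0.5],[0,0,0,0,0,-0.03,0.5],[0,0,0,0,0,-0.04,0.5],[0,0,0,0,0,-0.04,0.5],[0,0,0,0,-0.02,-0.04,0.5],[0,0,0,0.03,-0.03,-0.02,0.5],[0,0,0,0.035,-0.03,0,0.5],[0,0,0,0.035,-0.02,0,0.5],[0,0,0,0.035,-0.01,0,0.5],[0,0,0,0.035,0,0,0.5],[0,0,0,0.035,0,0,0.5],[0,0,0,0.035,0,0,0.5],[0,0,0,0,0,0,0.5]]'
python3 -m creep '[[0,0,0,0.035,0,0,0.5],[0,0,0,0.035,0,0,0.5],[0,0,0,0.035,0,0,0.5],[0,0,0,0.035,0,0,0.5],[0,0,0,0.035,0,0,0.5],[0,0,0,0.035,0,0,0.5],[0,0,0,0,0,0,0.5],[0,0,0,0,0,0,0.5]]'
python3 - <<'E'
from h import *
rem([0,0,0])
a=manip.grab_frame("top");b=manip.grab_frame("side")
trayblocks(a,b)
show('z1','top',a,(250,110,510,290),3)
im=cv2.resize(b[70:240,250:450],None,fx=3.5,fy=3.5,interpolation=cv2.INTER_CUBIC)
for y in(.1,.05,0):
    P=[tw(-.015+i*.015,y+j*.015,.024,0) for i,j in((-1,-1),(-1,1),(1,1),(1,-1))]
    cv2.polylines(im,[((proj("side",P)-[250,70]+.5)*3.5).astype(np.int32)],True,(0,0,255),1)
cv2.imwrite("pics/z1s.png",im)
E
```

```text
time: 47.8
tool_pos: [0.3969, -0.0708, 0.1771]
tool_rot: [0.001, 0.679, 0.734, 0.001]
contact_force: [-0.5, -0.3, -1.1]
gripper_width: 0.499
time: 48.47
tool_pos: [0.3818, 0.1356, 0.177]
tool_rot: [0.001, 0.679, 0.734, 0.001]
contact_force: [0.4, -0.1, -0.7]
gripper_width: 0.5
{'d_tool_mm': [-105.6, -391.6, 176.2], 'yaw': np.float64(4.44), 'w': 0.5, 't': 48.47, 'j': [0.16, -0.49, 2.16, -0.0, 1.46, 0.08], 'F': [0.4, -0.1, -0.7]}
[343.3 185.7] 116 tray xy [-0.0208 -0.001 ]
[325.5 187.5] 117 tray xy [-0.0211  0.0485]
[307.  189.4] 118 tray xy [-0.021  0.1  ]
```

View pics/z1.png

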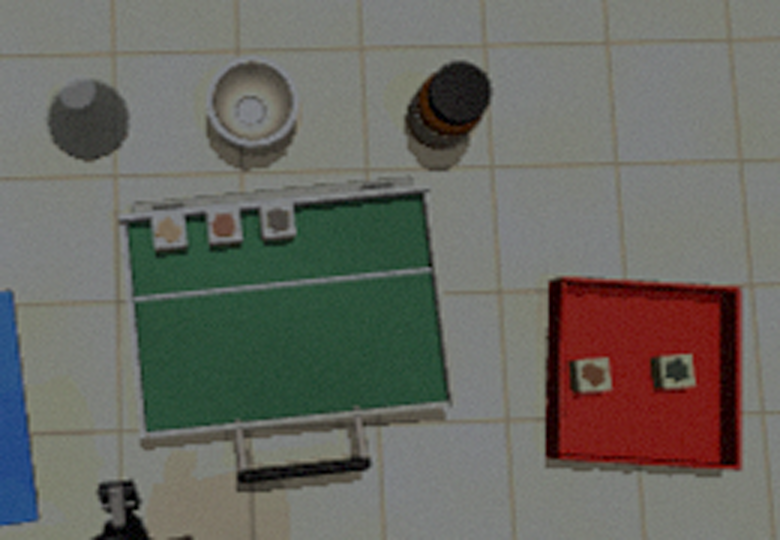

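View pics/z1s.png

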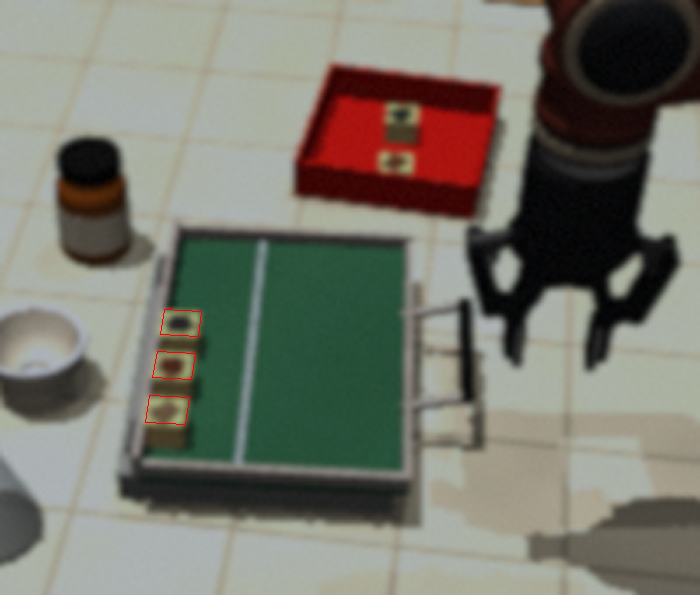

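The three blocks lie on the flush overlay at the fence, and both stuck blocks are inside the box at crop (592,376) and (677,372). The flask, mortar and jar haven't moved, and the tool is clear. Handing in.

```bash
python3 -c "
from plant import manip
print(manip.job_done())"
```

```text
the job is handed in; nothing more can be done
None
```

I finished the task and handed it in at about 48.5 s of the 210 s allowed; no verdict was reported.

I lowered the tray flat by its bar and loaded all five resin blocks from the board, side by side behind the white line. I then tilted the tray, let the blocks slide, and lowered it to its flat stop again. Three blocks slid flush to the fence. The two that stuck went into the red box.

**Last checks:**
- **Tray and row:** the tray looked flat. The three blocks matched a side-view overlay of flush blocks.
- **Box and surroundings:** both stuck blocks were upright inside the box. By eye, the flask, jar and mortar had not moved, and the gripper touched nothing. I saw no knocked block and no slackened grip.

**Readings that disagreed:**
- **Peak tilt:** the camera fit gave 0.45 rad and the tool pose about 0.49 rad. Both are above the required 0.42, and I then raised the bar about 4 mm further.
- **Row position:** the top-view blob centres read x ≈ -21 mm, outside the 19 mm limit. I discounted this because the fence clips that measurement, and it also read about 4 mm off for the blocks I had just placed.
- **Flat tray:** one early fit on a few points gave 0.12 rad after the first lowering. I rejected it, because the bar met its lower stop under force and the tilt-0 overlay fitted.

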